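# Seal the gift order

### The arm

A 7-joint arm with a two-finger parallel gripper is mounted at the origin on a cart in front of the work surface, level with it; the furniture and walls round the work are solid. World frame = base frame: x ahead of the robot, y to its left, z up, the work surface at z = 0. Lengths are in m, angles in rad, forces in N, time in s.
With the tool pointing down it reaches from about 0.35 to 0.9 m from the base axis. Payload 8.1 kg.
Tool frame: the origin (TCP) lies at the very end of the fingers, on their centre line; the grasp point (between the pads) lies 19 mm behind it (grip_point_offset is the distance from the TCP to the grasp point, in m); z points along the fingers, x is the direction in which the jaws open and shut, and the axes are right-handed (so a half turn about z gives the same grasp; the last joint's range is limited). The gripper opens to 92 mm and grips with 3 to 60 N. Pads are 19 mm wide; open, the fingers measure 130 mm over their backs; the gripper's body (75 mm by 190 mm) begins 47 mm behind the grasp point.
Start: joints at [1.19, 0.434, 0.025, 1.573, -0.012, 1.134, -0.075], TCP at [0.171, -0.601, 0.227] pointing down, gripper open.
Joint ranges: [-2.62, 2.62], [-0.44, 2.09], [-1.27, 1.32], [0.08, 2.57], [-1.32, 4.46], [0.12, 2], [-2.74, 2.74]. Speed limits (rad/s): [2.22, 2.22, 3.01, 3.01, 3.14, 3.14, 3.14].

### API

Orientations are given as a rotation vector (axis times angle).
In Python, from cell import observe, get_image, camera_model, sign_off, grip_point_offset gives the robot as it stands.
- The arm moves only by the tool play_rows, never from a script. Its argument "rows" is a list of rows, each a list of 7 numbers: the shift along the tool's x, y, z as a fraction of full scale, then the turn, a rotation vector about the tool's x, y, z as a fraction of full scale, then the closure, from -1 (fully open) to 1 (shut). A call has 1 to 5 rows; each row shifts and turns the pose as measured when the row begins, along the tool's axes as they then stand; what a row does not reach is not made up. Full scale, the value 1, is 0.15 m for a shift and 0.5 rad for a turn. A row lasts 1/10 s, in which the tool goes at most 50 mm and 8.59 degrees, less where a joint would pass 70% of its speed; a pose out of reach is approached as far as the arm can. A call with a number of a shift or a turn outside -1 to 1 is refused whole. A call with a gripper value outside its range is refused whole. The fingers move at their own pace and stop on an object; "force" is the grip in N (left out, the last holds). Time passes only in rows, so rows that do not move let the fingers close. It gives the time, the measured TCP pose, the force and the opening at its end, in the units of the state.
- observe(): the state, without advancing time (a new reading comes with each control period).
- get_image(name): name is "scene" or "top" or "wrist"; returns the picture (400x640x3 uint8, blue, green, red); there is no depth.
- camera_model(name): a dict with "K" (3x3 intrinsics, pixels), "R" (3x3) and "t" (3): a world point X has camera coordinates R X + t. Camera axes: x right, y down, z forward; pixel columns grow to the right and rows downward; lengths in m; the calibration is good to about 2 mm. A picture is of the moment at which its call begins: read the wrist's pose just before it. camera_model takes no time and is no camera call; for the wrist camera it gives the pose at the moment of the call.
- sign_off(): hands the job in, once; it reports no verdict.
The state is a dict: "clock": time; "joints": joint angles; "dq": joint speeds; "joint_efforts": joint torques, N m; "position": TCP position; "ee_rot": TCP orientation; "force": force on the tool from outside, world axes, zero at the start; "ft_torque": the same for the moment, N m; "width": opening from 0.0 (shut) to 1.0 (fully open).
Only numpy, scipy, OpenCV 4.12 (cv2) and the standard library are available. Lean on these libraries where they do the work, as an engineer would, in place of code of your own. Each camera call takes 0.05 s, during which the arm holds its last target.

### The job

Put a seal under every tin and soap of this gift order (those on the near part of the table; the goods along its far edge are stock and stay), one item at a time in the order in which their seals come off the roll: red tin, blue tin, cream soap, green soap (skip any that are not there). For each, press the red plunger all the way down to its stop and let it up again to feed its seal, then take the item and hold it upright, centred on the blue sprung pad, pressing until the pad is fully down for about a second, and set it flat on its tray, not stacked: tins on the tray with the butterfly, soaps on the tray with the feathers. Leave the mugs and the glass candle where they are.

Things in the scene. Friction and masses are not known exactly. Their poses are not given: they have to be found in the camera images.
- red_tin_center (a point): Red round tin with a coloured lid and a pale band round its top, 64 diameter over the pale top band (the upper 13), 62 below it, 45 high, rigid and solid, 110 g nominal. The point is its centre, 22.5 above its underside; z up. Absent on some starts (like goods farther than 0.9 m from the robot are stock, not this one).
- blue_tin_center (a point): Blue round tin with a coloured lid and a pale band round its top, 64 diameter over the pale top band (the upper 13), 62 below it, 45 high, rigid and solid, 110 g nominal. The point is its centre, 22.5 above its underside; z up. Absent on some starts (like goods farther than 0.9 m from the robot are stock, not this one).
- cream_soap_center (a point): Cream-coloured soap with a cream top label, a wrapped bar 52 (its x) x 78 (its y) x 26 high, 110 g nominal; grasp across the 52 side. The point is its centre, 13 above its underside; z up. Absent on some starts (like goods farther than 0.9 m from the robot are stock, not this one).
- green_soap_center (a point): Cream-coloured soap with a green top label, a wrapped bar 52 (its x) x 78 (its y) x 26 high, 110 g nominal; grasp across the 52 side. The point is its centre, 13 above its underside; z up. Absent on some starts (like goods farther than 0.9 m from the robot are stock, not this one).
- dispenser: Seal dispenser, fixed to the table: a grey slab 92 (its x) x 240 (its y), 32 high, with a paper roll in cheeks (52 x 47 mm, top 82 mm above the table, spanning y -28 to +19) in its middle. Origin at the middle of its underside, on the table; z up. A tall round flower vase bulges out about 0.2 m to +x of its -y half: swing past it at a short radius (under 0.56 m).
- plunger_top (a point): Top of the plunger, a red button-like head 38 diameter (flat part 28 diameter) on a steel stem, 75 to -y of the dispenser's middle; 100 above the table when up. Moves straight down; springs back.
- plunger (a joint): How far the plunger is pressed, m: 0 up, 0.014 down on its hard stop. Spring 4 N at the start, 10.5 N at the stop.
- pad_top (a point): Middle of the upper face of the round blue sprung pad, 42 diameter, 75 to +y of the dispenser's middle; 56 above the table when up, 46 when fully down, standing above a black collar 48 to 54 diameter whose top is 38 above the table, so fingers can pass beside it. Moves straight down; springs back.
- pad (a joint): How far the pad is pressed, m: 0 up, 0.010 fully down on its hard stop. Spring 4 N at the start, 9 N at the stop.
- butterfly_tray: Flat decoupage tray, a cream plate with one red butterfly, 108 (its x) x 176 (its y) x 8 thick, fixed to the table, its long side pointing away from the robot; for the tins. Origin at the centre of its underside, z up.
- feather_tray: Flat decoupage tray, a cream plate with three drawn feathers, 108 (its x) x 176 (its y) x 8 thick, fixed to the table, its long side pointing away from the robot; for the soaps. Origin at the centre of its underside, z up.
- glass_candle: Printed glass candle, 66 diameter, 101 high, loose bystander; origin at its underside.
- mug_pavilion: Mug with a printed pavilion, 80 x 111 x 82, loose bystander; origin at its underside.

How it is judged:
On the way, in this order (a step that is already met when the one before it is completed fails the run):
1. while the red round tin still stands waiting, the red plunger is pressed all the way down to its stop (at least 12.5 mm, feeding the seal for the red round tin) (z of red_tin_center in the frame of plunger_top above -0.065 m and height (world z) of red_tin_center below 0.032 m and horizontal distance between red_tin_center and pad_top above 0.04 m), for 0.1 s.
2. the red round tin, upright and over the middle of the blue pad, presses the pad all the way down (at least 8.5 mm) (z of red_tin_center in the frame of dispenser below 0.07 m and contact force between red_tin and pad above 4 N and horizontal distance between red_tin_center and pad_top below 0.014 m and angle between red_tin's own z axis and vertical below 0.15 rad), for 0.5 s.
3. while the blue round tin still stands waiting, the red plunger is pressed all the way down to its stop (at least 12.5 mm, feeding the seal for the blue round tin) (z of blue_tin_center in the frame of plunger_top above -0.065 m and height (world z) of blue_tin_center below 0.032 m and horizontal distance between blue_tin_center and pad_top above 0.04 m), for 0.1 s.
4. the blue round tin, upright and over the middle of the blue pad, presses the pad all the way down (at least 8.5 mm) (z of blue_tin_center in the frame of dispenser below 0.07 m and contact force between blue_tin and pad above 4 N and horizontal distance between blue_tin_center and pad_top below 0.014 m and angle between blue_tin's own z axis and vertical below 0.15 rad), for 0.5 s.
5. while the cream soap still stands waiting, the red plunger is pressed all the way down to its stop (at least 12.5 mm, feeding the seal for the cream soap) (z of cream_soap_center in the frame of plunger_top above -0.0745 m and height (world z) of cream_soap_center below 0.0225 m and horizontal distance between cream_soap_center and pad_top above 0.04 m), for 0.1 s.
6. the cream soap, upright and over the middle of the blue pad, presses the pad all the way down (at least 8.5 mm) (z of cream_soap_center in the frame of dispenser below 0.0605 m and contact force between cream_soap and pad above 4 N and horizontal distance between cream_soap_center and pad_top below 0.014 m and angle between cream_soap's own z axis and vertical below 0.15 rad), for 0.5 s.
7. while the green soap still stands waiting, the red plunger is pressed all the way down to its stop (at least 12.5 mm, feeding the seal for the green soap) (z of green_soap_center in the frame of plunger_top above -0.0745 m and height (world z) of green_soap_center below 0.0225 m and horizontal distance between green_soap_center and pad_top above 0.04 m), for 0.1 s.
8. the green soap, upright and over the middle of the blue pad, presses the pad all the way down (at least 8.5 mm) (z of green_soap_center in the frame of dispenser below 0.0605 m and contact force between green_soap and pad above 4 N and horizontal distance between green_soap_center and pad_top below 0.014 m and angle between green_soap's own z axis and vertical below 0.15 rad), for 0.5 s.
At the end, for the whole second after the job is handed in: Every item that is there stands upright on its tray (tins: butterfly, soaps: feathers), its centre within 40 mm (tray x) and 65 mm (tray y) of the tray's centre, resting on it (height within 4 mm, tilt under 0.1 rad), at rest; plunger and pad are back up (x of red_tin_center in the frame of butterfly_tray between -0.04 and 0.04 m and y of red_tin_center in the frame of butterfly_tray between -0.065 and 0.065 m and z of red_tin_center in the frame of butterfly_tray between 0.0265 and 0.0345 m and angle between each of red_tin, blue_tin, cream_soap, green_soap's own z axis and vertical below 0.1 rad and linear speed of each of red_tin, blue_tin, cream_soap, green_soap below 0.02 m/s and x of blue_tin_center in the frame of butterfly_tray between -0.04 and 0.04 m and y of blue_tin_center in the frame of butterfly_tray between -0.065 and 0.065 m and z of blue_tin_center in the frame of butterfly_tray between 0.0265 and 0.0345 m and x of cream_soap_center in the frame of feather_tray between -0.04 and 0.04 m and y of cream_soap_center in the frame of feather_tray between -0.065 and 0.065 m and z of cream_soap_center in the frame of feather_tray between 0.017 and 0.025 m and x of green_soap_center in the frame of feather_tray between -0.04 and 0.04 m and y of green_soap_center in the frame of feather_tray between -0.065 and 0.065 m and z of green_soap_center in the frame of feather_tray between 0.017 and 0.025 m and value of joint each of plunger, pad below 0.002 m); the robot touches nothing.
It fails at once if the glass candle is moved by more than 3 cm (distance of glass_candle from where it was at the start of the episode above 0.03 m).
It fails at once if the mug is moved by more than 3 cm (distance of mug_pavilion from where it was at the start of the episode above 0.03 m).
Of red_tin, blue_tin, cream_soap, green_soap only 3 to 4 are there at a start; the rules pass over those that are not, and their reading is None.
At some moment in a run one of red_tin, blue_tin, cream_soap, green_soap may be knocked a few centimetres aside while the robot is not near it.
It also fails if it takes over 210 s, if anything falls off the work surface, if the arm or the gripper's body presses on something with over 40 N, if the wrist force passes 120 N, or if a joint passes its speed limit or range.

## Working session

There is one attempt and no reset: what is moved stays moved. The work goes in short steps, Python scripts to look and compute and a tool call to move; the robot and the scene stay as the last step left them, time stands still between calls to the robot, and variables do not carry over. Pictures are saved under pics/ and viewed, and the job is handed in when it is done.

Besides the shell and the picture viewer there is one more tool, called after "Request:" as name(argument=value, ...) on one line, values as JSON. play_rows: Moves the arm, as the interface text tells. Its arguments: {"type":"object","properties":{"rows":{"type":"array","items":{"type":"array","items":{"type":"number"}}},"force":{"type":"number"}},"required":["rows"]}

```bash
ls; mkdir -p pics
python3 - <<'E'
from cell import *
import cv2
print(observe()); print(grip_point_offset)
for n in("scene","top","wrist"):
    cv2.imwrite(f"pics/{n}0.png",get_image(n))
    m=camera_model(n); print(n,m)
E
```

```text
pics
{'clock': 0.0, 'joints': array([ 1.19039738,  0.43520896,  0.02496608,  1.57410003, -0.01158072,
        1.13400594, -0.07511679]), 'dq': array([-0.00084846,  0.00114525, -0.00073279, -0.00070778,  0.00078368,
       -0.0003478 , -0.00042297]), 'joint_efforts': array([-9.65665640e-05, -6.67846799e+01,  9.84764881e-01, -3.14459825e+01,
       -6.04724418e-02,  4.31815325e-02,  1.76308531e-04]), 'position': array([ 0.17120019, -0.60055819,  0.22595248]), 'ee_rot': array([-2.50688908e+00,  1.89207694e+00,  2.11652381e-03]), 'force': array([-1.95287337, -0.07285997,  0.01610003]), 'ft_torque': array([-0.03298973,  0.02374893,  0.02591323]), 'width': 0.9981082071374393}
0.0188
scene {'K': array([[515.00018598,   0.        , 317.27962849],
       [  0.        , 515.00018598, 198.58072307],
       [  0.        ,   0.        ,   1.        ]]), 'R': array([[-0.81242067, -0.58291474, -0.01352988],
       [-0.33114259,  0.48037108, -0.81215036],
       [ 0.47991377, -0.65532742, -0.5832913 ]]), 't': array([0.38632701, 0.30556832, 1.3177353 ])}
top {'K': array([[409.12736162,   0.        , 313.19526676],
       [  0.        , 409.12736162, 198.23035973],
       [  0.        ,   0.        ,   1.        ]]), 'R': array([[-0.00872697, -0.99994209, -0.00629745],
       [-0.99831739,  0.00907347, -0.05727183],
       [ 0.05732565,  0.00578704, -0.99833876]]), 't': array([-0.08104171,  0.52586341,  1.30281356])}
wrist {'K': array([[359.93066243,   0.        , 316.599299  ],
       [  0.        , 359.93066243, 199.32571348],
       [  0.        ,   0.        ,   1.        ]]), 'R': array([[ 0.27413521, -0.96168924, -0.00192006],
       [-0.92919357, -0.26538571,  0.25723477],
       [-0.24788946, -0.068733  , -0.96634703]]), 't': array([-0.62472206, -0.03363515,  0.3890221 ])}
```

View pics/top0.png

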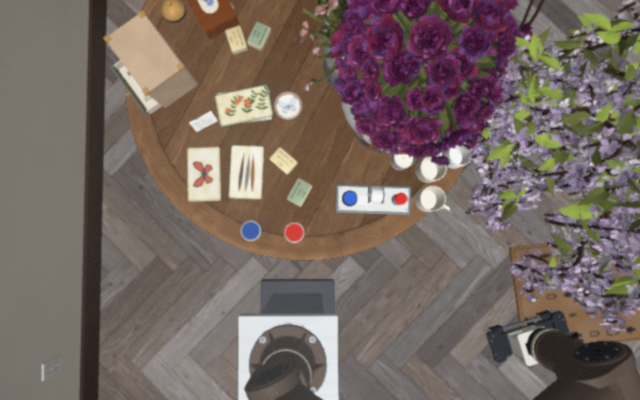

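View pics/scene0.png

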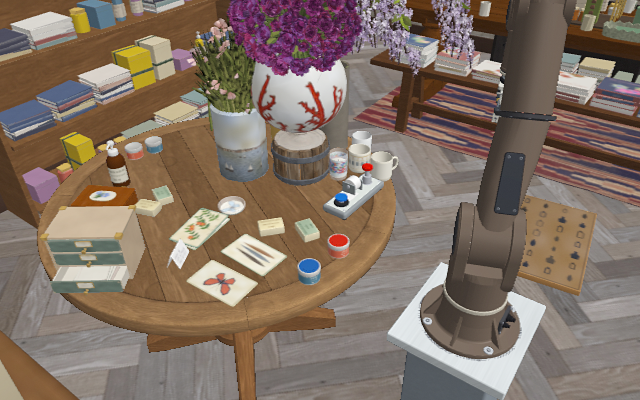

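View pics/wrist0.png

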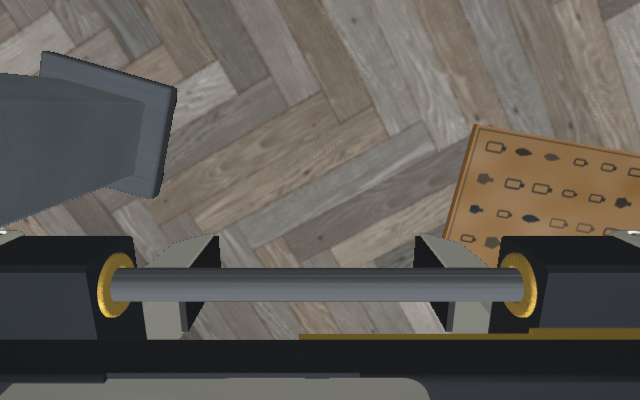

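The pictures show all four items: red tin (294,232), blue tin (250,231), cream soap (283,161) and green soap (299,191). The pad is at (350,199), the plunger at (401,199), and the trays at (204,174) and (246,172). I'll enlarge these next.

```bash
cat > h.py <<'E'
import numpy as np,cv2
from cell import *
def unproj(name,uv,z,m=None):
    m=m or camera_model(name)
    d=np.linalg.inv(m["K"])@np.array([uv[0],uv[1],1.])
    R=m["R"];c=-R.T@m["t"];d=R.T@d
    return c+d*(z-c[2])/d[2]
def proj(name,X,m=None):
    m=m or camera_model(name)
    p=m["K"]@(m["R"]@np.array(X,float)+m["t"]);return p[:2]/p[2]
def crop(img,x0,y0,w,h,s,fn):
    c=cv2.resize(img[y0:y0+h,x0:x0+w],None,fx=s,fy=s,interpolation=cv2.INTER_CUBIC)
    for x in range((x0+9)//10*10,x0+w,10):
        cv2.line(c,((x-x0)*s,0),((x-x0)*s,4 if x%50 else 12),(0,255,0),1)
        if x%20==0: cv2.putText(c,str(x),((x-x0)*s,22),0,.35,(0,255,0),1)
    for y in range((y0+9)//10*10,y0+h,10):
        cv2.line(c,(0,(y-y0)*s),(6,(y-y0)*s),(0,255,0),1)
        if y%20==0:cv2.putText(c,str(y),(8,(y-y0)*s+4),0,.35,(0,255,0),1)
    cv2.imwrite(fn,c)
E
python3 - <<'E'
from h import *
i=cv2.imread("pics/top0.png")
crop(i,180,140,145,110,5,"pics/c1.png")
crop(i,325,140,130,100,6,"pics/c2.png")
E
```

```text
(no output)
```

View pics/c1.png

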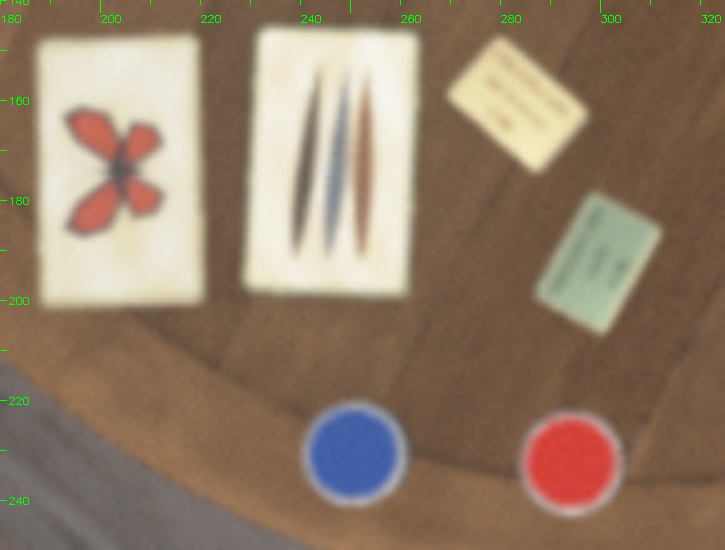

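View pics/c2.png

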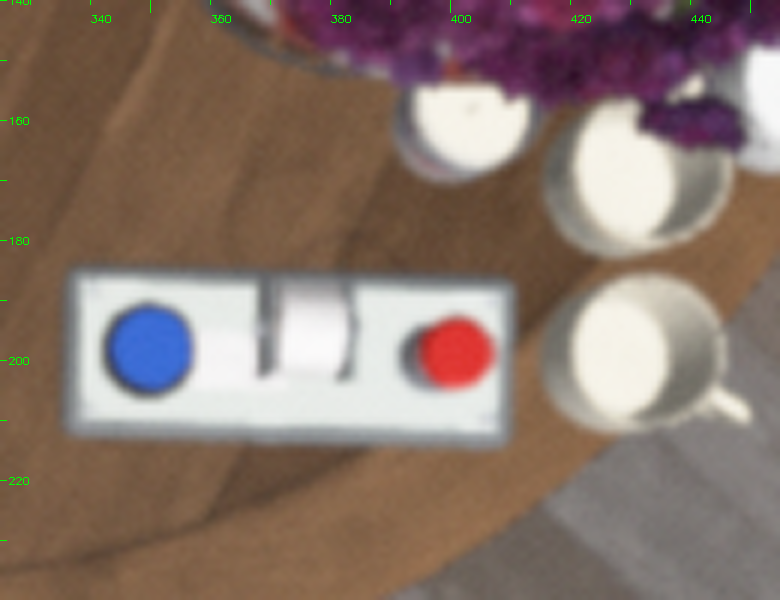

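Run:
```python
from h import *
def q(n,pts,z,s=5,o=(180,140)):
    P=np.array([unproj("top",(p[0]/s+o[0],p[1]/s+o[1]),z) for p in pts]); c=P.mean(0)
    print(n,c.round(4), "r",np.hypot(c[0],c[1]).round(3), end=' ')
    if len(pts)==4:
        e=[np.linalg.norm(P[k]-P[k-1]).round(4) for k in range(4)]; 
        a=[np.degrees(np.arctan2(*(P[k]-P[k-1])[:2][::-1])).round(1) for k in range(4)]
        print(e,a)
    else: print()
q("butt",[(36,40),(197,36),(203,302),(41,306)],.008)
q("feath",[(258,28),(417,33),(408,296),(244,292)],.008)
q("cream",[(501,37),(588,112),(537,173),(448,95)],.026)
q("green",[(596,192),(661,234),(602,333),(536,294)],.026)
q("blue",[(354,454)],.045); q("red",[(571,463)],.045)
q("pad",[(148,349)],.056,6,(325,140)); q("plung",[(456,352)],.1,6,(325,140))
q("slab",[(78,274),(515,283),(508,440),(68,433)],.032,6,(325,140))
q("candle",[(470,112)],.08,6,(325,140));q("mug",[(620,355)],.0,6,(325,140));q("mugtop",[(645,350)],.08,6,(325,140))
```

```text
butt [0.6074 0.2694 0.008 ] r 0.664 [np.float64(0.1741), np.float64(0.1053), np.float64(0.1741), np.float64(0.1052)] [np.float64(1.6), np.float64(-89.1), np.float64(-178.5), np.float64(90.9)]
feath [0.6118 0.131  0.008 ] r 0.626 [np.float64(0.1728), np.float64(0.104), np.float64(0.172), np.float64(0.1065)] [np.float64(-2.9), np.float64(-92.4), np.float64(178.0), np.float64(88.1)]
cream [0.6456 0.0079 0.026 ] r 0.646 [np.float64(0.0506), np.float64(0.0743), np.float64(0.0511), np.float64(0.0764)] [np.float64(-42.6), np.float64(-131.4), np.float64(139.8), np.float64(48.2)]
green [ 0.5428 -0.043   0.026 ] r 0.544 [np.float64(0.0758), np.float64(0.0496), np.float64(0.0737), np.float64(0.049)] [np.float64(-30.8), np.float64(-123.5), np.float64(148.8), np.float64(58.9)]
blue [0.4229 0.1106 0.045 ] r 0.437 
red [ 0.4161 -0.0255  0.045 ] r 0.417 
pad [ 0.5219 -0.1997  0.056 ] r 0.559 
plung [ 0.5165 -0.3503  0.1   ] r 0.624 
slab [ 0.5182 -0.2778  0.032 ] r 0.588 [np.float64(0.0845), np.float64(0.2315), np.float64(0.0833), np.float64(0.2322)] [np.float64(-4.3), np.float64(-91.7), np.float64(176.2), np.float64(88.6)]
candle [ 0.6407 -0.3642  0.08  ] r 0.737 
mug [ 0.5195 -0.4599  0.    ] r 0.694 
mugtop [ 0.5177 -0.4506  0.08  ] r 0.686
```

```bash
cat >> h.py <<'E'
from scipy.spatial.transform import Rotation as Ro
def plan(x,y,z,yaw=None,vmax=.048,rmax=8.4):
    """yaw = world angle (deg) of tool x, tool z down. prints rows (tool-frame fractions)"""
    o=observe(); p=np.array(o["position"]); R=Ro.from_rotvec(o["ee_rot"])
    tx=R.as_matrix()[:,0]; y0=np.degrees(np.arctan2(tx[1],tx[0]))
    if yaw is None: yaw=y0
    yr=np.radians(yaw); Rt=Ro.from_matrix(np.array([[np.cos(yr),np.sin(yr),0],[np.sin(yr),-np.cos(yr),0],[0,0,-1]]))
    rel=(R.inv()*Rt).as_rotvec(); d=np.array([x,y,z])-p
    n=max(1,int(np.ceil(np.linalg.norm(d)/vmax)),int(np.ceil(np.degrees(np.linalg.norm(rel))/rmax)))
    print("at",p.round(4),"yaw",y0.round(1),"z-axis",R.as_matrix()[:,2].round(4),"t",round(o["clock"],2),"w",o["width"].round(3)if hasattr(o["width"],"round") else o["width"],"F",np.round(o["force"],1),"n",n)
    rows=[]
    for k in range(n):
        Rk=R*Ro.from_rotvec(rel*k/n)
        rows.append([float(v) for v in np.r_[(Rk.inv().apply(d/n)/.15),(rel/n/.5)].round(3)])
    if np.linalg.norm(rel)<.02: print("each x%d:"%n,rows[0])
    else:
        for r in rows: print(r)
E
python3 - <<'E'
from h import *
b=unproj("scene",(300,181),0); print("barrel front",b)
m=camera_model("scene"); c=-m["R"].T@m["t"]; print("cam",c)
for z in (.15,.2,.25): print(z,unproj("scene",(252,85),z),unproj("scene",(347,85),z),unproj("scene",(300,128),z))
for z in (.15,.2,.25,.3): print(z,unproj("top",(385,151),z))
plan(.517,-.35,.2)
E
```

```text
barrel front [ 0.73721529 -0.25874819  0.        ]
cam [-0.21735259  0.9419576   1.02201791]
0.15 [ 1.20385132 -0.54740556  0.15      ] [ 0.87238082 -0.76977301  0.15      ] [ 0.80450439 -0.35553841  0.15      ]
0.2 [ 1.12236194 -0.46200805  0.2       ] [ 0.80989739 -0.67162534  0.2       ] [ 0.74591288 -0.28114223  0.2       ]
0.25 [ 1.04087257 -0.37661054  0.25      ] [ 0.74741396 -0.57347766  0.25      ] [ 0.68732136 -0.20674605  0.25      ]
0.15 [ 0.65291681 -0.29634016  0.15      ]
0.2 [ 0.644303   -0.28774065  0.2       ]
0.25 [ 0.63568919 -0.27914115  0.25      ]
0.3 [ 0.62707537 -0.27054165  0.3       ]
at [ 0.1712 -0.6007  0.2262] yaw -74.1 z-axis [-4.0e-04  1.1e-03 -1.0e+00] t 0.15 w 1.001432699195292 F [ 0.5  0.4 -0.7] n 9
each x9: [-0.108, -0.297, 0.019, 0.0, 0.0, 0.0]
```

Run:
```python
from h import *
plan(.42,-.35,.2,20)
```

```text
at [ 0.1712 -0.6007  0.2262] yaw -74.1 z-axis [-4.0e-04  1.1e-03 -1.0e+00] t 0.15 w 1.001432699195292 F [ 0.5  0.4 -0.7] n 12
[-0.096, -0.171, 0.015, -0.0, 0.0, -0.274]
[-0.072, -0.183, 0.015, -0.0, 0.0, -0.274]
[-0.046, -0.191, 0.015, -0.0, 0.0, -0.274]
[-0.02, -0.195, 0.015, -0.0, 0.0, -0.274]
[0.007, -0.196, 0.015, -0.0, 0.0, -0.274]
[0.034, -0.193, 0.015, -0.0, 0.0, -0.274]
[0.06, -0.187, 0.015, -0.0, 0.0, -0.274]
[0.085, -0.177, 0.015, -0.0, 0.0, -0.274]
[0.108, -0.164, 0.015, -0.0, 0.0, -0.274]
[0.129, -0.147, 0.015, -0.0, 0.0, -0.274]
[0.148, -0.128, 0.015, -0.0, 0.0, -0.274]
[0.164, -0.107, 0.015, -0.0, 0.0, -0.274]
```

Request:
play_rows(rows=[[-0.1,-0.17,0.015,0,0,-0.27,1],[-0.07,-0.18,0.015,0,0,-0.27,1],[-0.05,-0.19,0.015,0,0,-0.27,1],[-0.02,-0.2,0.015,0,0,-0.27,1],[0.01,-0.2,0.015,0,0,-0.27,1]])

```text
clock: 0.65
position: [0.2728, -0.4944, 0.2127]
ee_rot: [2.999, -0.935, -0.007]
force: [0.2, -0.9, -0.2]
width: 0.616
```

Request:
play_rows(rows=[[0.03,-0.19,0.015,0,0,-0.27,1],[0.06,-0.19,0.015,0,0,-0.27,1],[0.09,-0.18,0.015,0,0,-0.27,1],[0.11,-0.16,0.015,0,0,-0.27,1],[0.13,-0.15,0.015,0,0,-0.27,1]])

```text
clock: 1.15
position: [0.3788, -0.3831, 0.2]
ee_rot: [-3.136, -0.156, 0.009]
force: [0.9, 0.1, -0.1]
width: 0.179
```

Run:
```python
from h import *
print(observe()["joints"])
plan(.517,-.35,.15,90)
```

```text
[ 0.97484228  0.3545287  -0.37285666  1.7910342   0.15036265  1.02929262
  0.64398864]
at [ 0.3788 -0.3831  0.2   ] yaw 5.7 z-axis [-0.0057  0.0017 -1.    ] t 1.15 w 0.1789547202019142 F [ 0.9  0.1 -0.1] n 11
[0.085, -0.012, 0.03, -0.001, 0.001, -0.268]
[0.086, -0.0, 0.03, -0.001, 0.001, -0.268]
[0.086, 0.011, 0.03, -0.001, 0.001, -0.268]
[0.083, 0.023, 0.03, -0.001, 0.001, -0.268]
[0.079, 0.034, 0.03, -0.001, 0.001, -0.268]
[0.074, 0.044, 0.03, -0.001, 0.001, -0.268]
[0.068, 0.053, 0.03, -0.001, 0.001, -0.268]
[0.06, 0.062, 0.03, -0.001, 0.001, -0.268]
[0.051, 0.069, 0.03, -0.001, 0.001, -0.268]
[0.042, 0.075, 0.03, -0.001, 0.001, -0.268]
[0.031, 0.08, 0.03, -0.001, 0.001, -0.268]
```

Request:
play_rows(rows=[[0.085,-0.01,0.03,0,0,-0.27,1],[0.085,0,0.03,0,0,-0.27,1],[0.085,0.01,0.03,0,0,-0.27,1],[0.083,0.023,0.03,0,0,-0.27,1],[0.08,0.034,0.03,0,0,-0.27,1]])

```text
clock: 1.65
position: [0.4452, -0.3618, 0.1762]
ee_rot: [-2.883, -1.235, 0.006]
force: [0.6, 0.1, -0.5]
width: 0.003
```

Request:
play_rows(rows=[[0.074,0.044,0.03,0,0,-0.27,1],[0.068,0.053,0.03,0,0,-0.27,1],[0.06,0.06,0.03,0,0,-0.27,1],[0.05,0.07,0.03,0,0,-0.27,1],[0.04,0.075,0.03,0,0,-0.27,1]])

```text
clock: 2.15
position: [0.508, -0.3428, 0.151]
ee_rot: [-2.279, -2.149, 0.004]
force: [-0.4, -0.7, -0.5]
width: 0.006
```

Run:
```python
from h import *
print(observe()["joints"])
plan(.517,-.35,.13,90)
for n in("scene","top","wrist"): cv2.imwrite(f"pics/{n}1.png",get_image(n))
i=cv2.imread("pics/scene1.png"); crop(i,290,130,130,100,6,"pics/s1.png")
```

```text
[ 0.95341839  0.5846764  -0.67587973  1.64471218  0.40370228  1.06625934
  1.66918703]
at [ 0.508  -0.3428  0.151 ] yaw 86.6 z-axis [-0.0081  0.0047 -1.    ] t 2.15 w 0.006193595372654821 F [-0.4 -0.7 -0.5] n 1
[-0.045, 0.064, 0.139, -0.016, -0.009, -0.117]
```

View pics/s1.png

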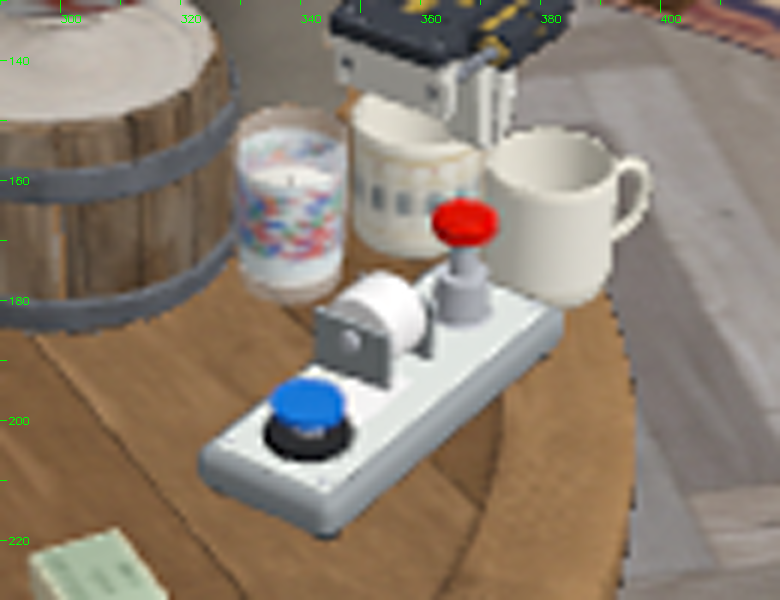

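View pics/wrist1.png

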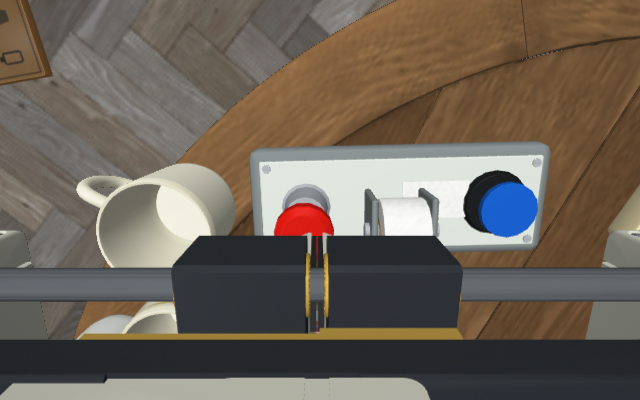

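Run:
```python
from h import *
print(unproj("scene",(341.5,197),.056),unproj("scene",(367.7,166),.1),unproj("wrist",(509,209),.056))
```

```text
[ 0.51820285 -0.19482527  0.056     ] [ 0.51115798 -0.34239345  0.1       ] [ 0.52064422 -0.20239752  0.056     ]
```

Run:
```python
from h import *
plan(.515,-.348,.112,90)
```

```text
at [ 0.5077 -0.3423  0.1508] yaw 86.2 z-axis [-0.0082  0.0058 -0.9999] t 2.3 w 0.008294270312738605 F [-0.4 -1.1  0.1] n 1
[-0.036, 0.053, 0.258, -0.017, -0.011, -0.132]
```

Request:
play_rows(rows=[[-0.018,0.026,0.13,-0.01,-0.005,-0.07,1],[-0.018,0.026,0.12,-0.008,-0.005,-0.06,1],[0,0,0,0,0,0,1]])

```text
clock: 2.6
position: [0.5133, -0.3499, 0.1133]
ee_rot: [2.236, 2.205, -0.001]
force: [1.0, 0.4, -2.0]
width: 0.004
```

Run:
```python
from h import *
plan(.515,-.348,.082,90)
cv2.imwrite(f"pics/w2.png",get_image("wrist"))
i=get_image("scene"); crop(i,290,100,130,100,6,"pics/s2.png")
```

```text
at [ 0.5133 -0.3499  0.1133] yaw 89.2 z-axis [ 3.0e-04 -1.5e-03 -1.0e+00] t 2.6 w 0.003859996599191954 F [ 1.   0.4 -2. ] n 1
each x1: [0.013, 0.011, 0.209, 0.001, 0.003, -0.029]
```

View pics/s2.png

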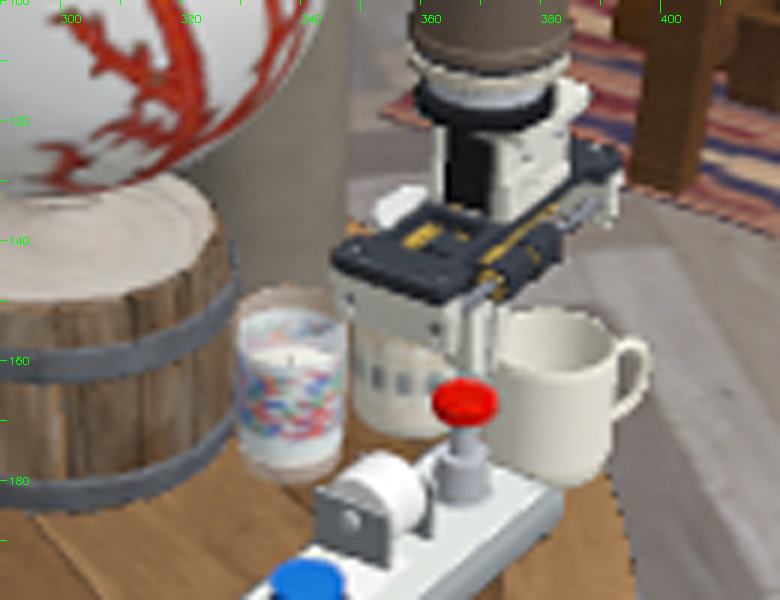

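View pics/w2.png

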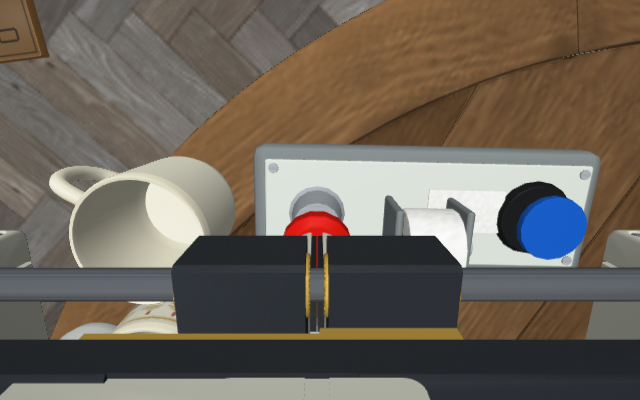

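Request:
play_rows(rows=[[0.005,0.005,0.07,0,0,-0.03,1],[0,0,0.07,0,0,0,1],[0,0,0.05,0,0,0,1],[0,0,0.02,0,0,0,1]])

```text
clock: 3.1
position: [0.5162, -0.3499, 0.0862]
ee_rot: [2.219, 2.212, -0.0]
force: [-4.5, 1.8, 22.5]
width: 0.008
```

Request:
play_rows(rows=[[0,0,0.02,0,0,0,1],[0,0,0.02,0,0,0,1],[0,0,0.02,0,0,0,1]])

```text
clock: 3.4
position: [0.5163, -0.35, 0.0861]
ee_rot: [2.218, 2.206, -0.007]
force: [-11.6, 4.8, 32.2]
width: 0.001
```

Run:
```python
from h import *
plan(.515,-.348,.082,90)
i=get_image("scene"); crop(i,290,100,130,100,6,"pics/s3.png")
```

```text
at [ 0.5163 -0.35    0.0861] yaw 89.7 z-axis [ 0.006  -0.0124 -0.9999] t 3.4 w 0.0014344351951803564 F [-11.6   4.8  32.2] n 1
each x1: [0.013, -0.009, 0.027, 0.012, 0.025, -0.011]
```

View pics/s3.png

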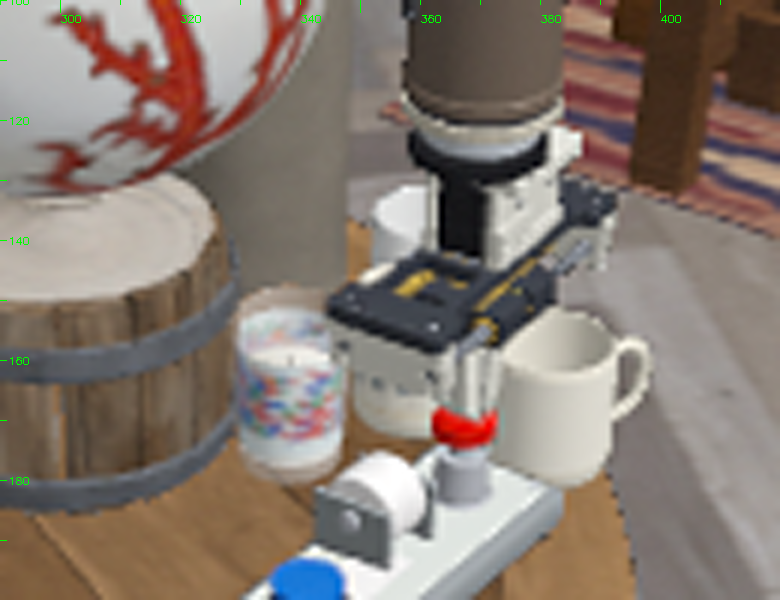

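The plunger head is pressed down at (367,170), with the fingers centred on it. I'll raise the arm and go to the red tin.

Request:
play_rows(rows=[[0,0,-0.1,0,0,0,1],[0,0,-0.2,0,0.02,0,1],[0,0,-0.2,0.02,0,0,1]])

```text
clock: 3.75
position: [0.514, -0.3487, 0.1605]
ee_rot: [-2.226, -2.21, 0.01]
force: [-0.2, -1.4, -0.3]
width: 0.005
```

Run:
```python
from h import *
plan(.416,-.0255,.14,90)
i=get_image("scene"); crop(i,290,100,130,100,6,"pics/s4.png")
```

```text
at [ 0.514  -0.3487  0.1605] yaw 89.6 z-axis [-0.0077 -0.0012 -1.    ] t 3.75 w 0.004942729966776518 F [-0.2 -1.4 -0.3] n 8
each x8: [0.269, -0.083, 0.017, -0.002, 0.0, -0.002]
```

View pics/s4.png

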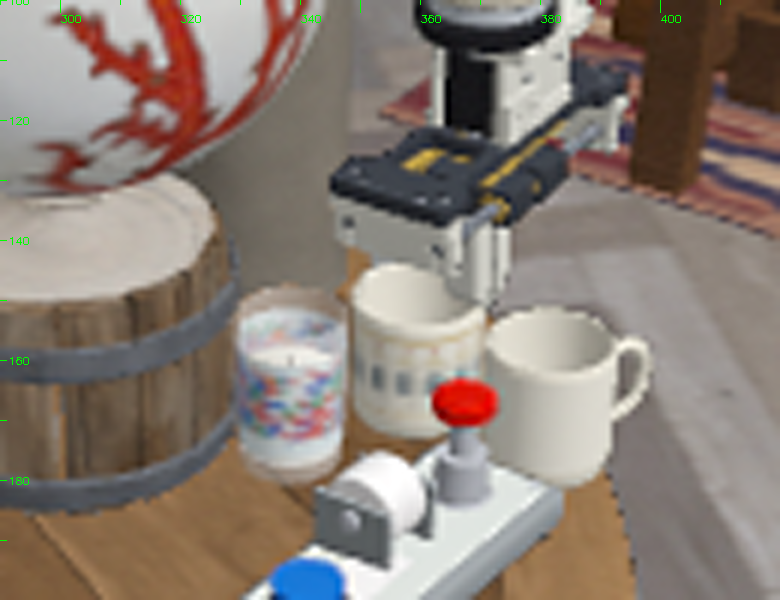

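The plunger is back up. Next is the red tin.

Request:
play_rows(rows=[[0.27,-0.083,0.017,0,0,0,-1],[0.27,-0.083,0.017,0,0,0,-1],[0.27,-0.083,0.017,0,0,0,-1],[0.27,-0.083,0.017,0,0,0,-1],[0.27,-0.083,0.017,0,0,0,-1]])

```text
clock: 4.3
position: [0.4574, -0.1469, 0.1515]
ee_rot: [2.238, 2.191, -0.004]
force: [0.6, 1.6, 0.8]
width: 0.389
```

Request:
play_rows(rows=[[0.27,-0.083,0.017,0,0,0,-1],[0.27,-0.083,0.017,0,0,0,-1],[0.24,-0.07,0.017,0,0,0,-1],[0,0,0,0,0,0,-1]])

```text
clock: 4.7
position: [0.4207, -0.0199, 0.1415]
ee_rot: [2.232, 2.195, -0.001]
force: [0.5, -0.1, -0.1]
width: 0.74
```

Run:
```python
from h import *
print(observe()["joints"])
plan(.416,-.0255,.1,90)
cv2.imwrite("pics/w5.png",get_image("wrist"))
i=get_image("top"); crop(i,180,140,145,110,5,"pics/t5.png")
```

```text
[ 0.60117016  0.31891027 -0.82712631  2.10804796  0.32953488  0.83568679
  1.12982166]
at [ 0.4207 -0.0199  0.1415] yaw 89.0 z-axis [ 0.0072 -0.0083 -0.9999] t 4.7 w 0.7404144219067003 F [ 0.5 -0.1 -0.1] n 1
each x1: [-0.036, -0.033, 0.277, 0.014, 0.016, -0.033]
```

View pics/w5.png

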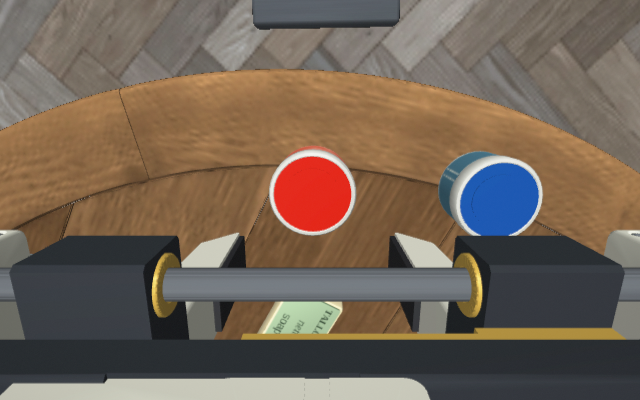

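View pics/t5.png

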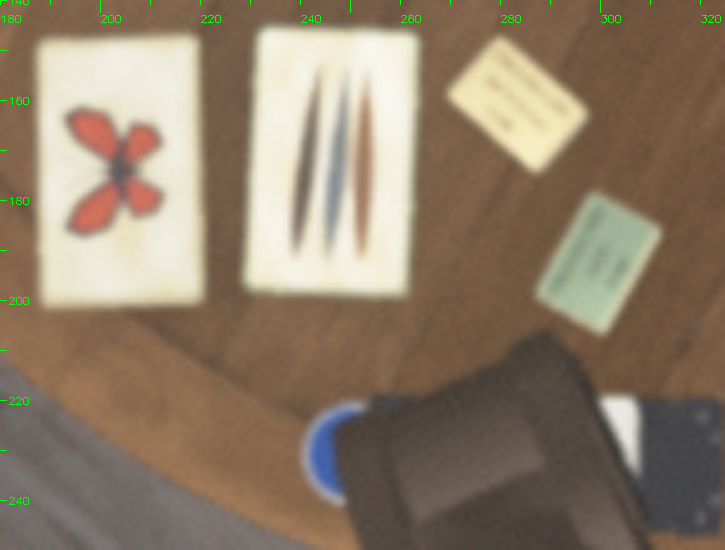

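Run:
```python
from h import *
r=unproj("wrist",(312.5,192.5),.045);b=unproj("wrist",(497,198),.045);print(r,b)
plan(.416,-.0245,.05,90)
```

```text
[ 0.41480262 -0.02839866  0.045     ] [0.42141196 0.10538336 0.045     ]
at [ 0.422  -0.0238  0.1416] yaw 88.8 z-axis [ 0.0072 -0.0097 -0.9999] t 4.8 w 0.8231138347046826 F [-0.2 -0.4 -0.2] n 2
[0.0, -0.022, 0.305, 0.007, 0.01, -0.021]
[-0.001, -0.021, 0.305, 0.007, 0.01, -0.021]
```

Request:
play_rows(rows=[[-0.01,-0.025,0.3,0.007,0.01,-0.02,-1],[0,-0.02,0.25,0.007,0.01,-0.02,-1],[0,0,0,0,0,0,-1]])

```text
clock: 5.1
position: [0.4191, -0.0295, 0.0577]
ee_rot: [2.226, 2.211, 0.005]
force: [-0.9, -0.3, 0.0]
width: 1.0
```

Run:
```python
from h import *
plan(.4155,-.026,.004,90)
```

```text
at [ 0.4191 -0.0295  0.0577] yaw 89.6 z-axis [ 5.4e-03 -7.0e-04 -1.0e+00] t 5.1 w 0.9998907767678799 F [-0.9 -0.3  0. ] n 2
each x2: [0.012, -0.013, 0.179, 0.005, 0.001, -0.007]
```

Request:
play_rows(rows=[[0.013,-0.013,0.17,0.005,0,0,-1],[0.01,-0.013,0.15,0,0,0,-1],[0,0,0,0,0,0,-1]])

```text
clock: 5.4
position: [0.4184, -0.0293, 0.0106]
ee_rot: [2.233, 2.203, 0.003]
force: [0.3, 1.1, 0.1]
width: 1.003
```

Run:
```python
from h import *
plan(.4155,-.026,.004,90)
cv2.imwrite("pics/w6.png",get_image("wrist"))
```

```text
at [ 0.4184 -0.0293  0.0106] yaw 89.2 z-axis [ 0.0049 -0.0024 -1.    ] t 5.4 w 1.0031838892833242 F [0.3 1.1 0.1] n 1
each x1: [0.022, -0.02, 0.044, 0.01, 0.005, -0.027]
```

View pics/w6.png

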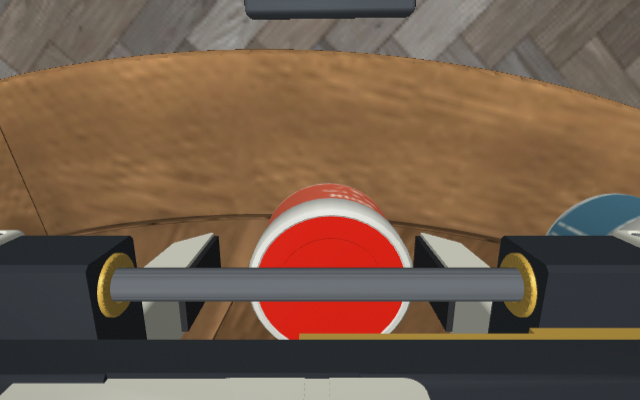

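Run:
```python
from h import *
print(unproj("wrist",(331,278),.045)); plan(.4155,-.025,.004,90)
```

```text
[ 0.41260186 -0.02464005  0.045     ]
at [ 0.4192 -0.0293  0.0117] yaw 89.2 z-axis [ 0.0062 -0.0026 -1.    ] t 5.45 w 1.002254856401292 F [ 0.   0.1 -0.4] n 1
each x1: [0.028, -0.025, 0.051, 0.013, 0.005, -0.027]
```

Request:
play_rows(rows=[[0.025,-0.02,0.045,0.01,0,-0.02,-1],[0.01,-0.01,0,0,0,0,-1]])

```text
clock: 5.65
position: [0.417, -0.0248, 0.0071]
ee_rot: [2.223, 2.212, 0.002]
force: [-0.1, -0.2, 0.2]
width: 0.998
```

Request:
play_rows(rows=[[0,0,0,0,0,0,1],[0,0,0,0,0,0,1],[0,0,0,0,0,0,1],[0,0,0,0,0,0,1],[0,0,0,0,0,0,1]], force=25)

```text
clock: 6.15
position: [0.4184, -0.0249, 0.0094]
ee_rot: [2.221, 2.209, 0.005]
force: [-0.2, -0.0, -1.6]
width: 0.675
```

Run:
```python
from h import *
plan(.4155,-.025,.12,90)
```

```text
at [ 0.4184 -0.0249  0.0094] yaw 89.7 z-axis [ 0.0086 -0.0042 -1.    ] t 6.15 w 0.6747065398988839 F [-0.2 -0.  -1.6] n 3
each x3: [-0.001, -0.004, -0.246, 0.006, 0.003, -0.004]
```

Request:
play_rows(rows=[[0,0,-0.15,0,0,0,1],[0,0,-0.25,0.005,0,0,1],[0,0,-0.25,0.005,0,0,1]])

```text
clock: 6.45
position: [0.4138, -0.0243, 0.1056]
ee_rot: [-2.223, -2.215, 0.011]
force: [1.0, -1.9, -1.5]
width: 0.68
```

Run:
```python
from h import *
plan(.47,-.17,.12,0)
cv2.imwrite("pics/w7.png",get_image("wrist"))
```

```text
at [ 0.4138 -0.0243  0.1056] yaw 89.8 z-axis [-0.0075 -0.0024 -1.    ] t 6.45 w 0.6799206668649327 F [ 1.  -1.9 -1.5] n 11
[-0.088, 0.034, -0.009, -0.001, 0.001, 0.285]
[-0.082, 0.047, -0.009, -0.001, 0.001, 0.285]
[-0.075, 0.058, -0.009, -0.001, 0.001, 0.285]
[-0.066, 0.068, -0.009, -0.001, 0.001, 0.285]
[-0.056, 0.077, -0.009, -0.001, 0.001, 0.285]
[-0.044, 0.084, -0.009, -0.001, 0.001, 0.285]
[-0.032, 0.089, -0.009, -0.001, 0.001, 0.285]
[-0.019, 0.093, -0.009, -0.001, 0.001, 0.285]
[-0.006, 0.094, -0.009, -0.001, 0.001, 0.285]
[0.008, 0.094, -0.009, -0.001, 0.001, 0.285]
[0.021, 0.092, -0.009, -0.001, 0.001, 0.285]
```

View pics/w7.png

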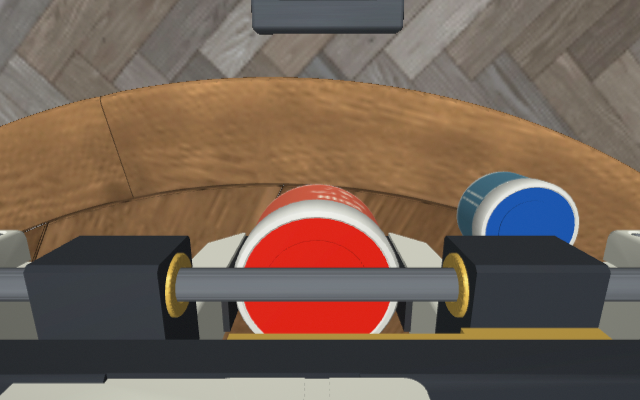

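```bash
cat >> h.py <<'E'
def tinoff(toppx,zlid):
    m=camera_model("wrist"); o=observe(); p=np.array(o["position"]);R=Ro.from_rotvec(o["ee_rot"]).as_matrix()
    q=unproj("wrist",toppx,p[2]+zlid,m); d=R.T@(q-p); print("tool-frame edge",d.round(4),"centre y ~",(d[1]+.032).round(4))
E
python3 - <<'E'
from h import *
tinoff((317,203),.0356)
for x in (236,398): tinoff((x,283),.0356)
E
```

```text
tool-frame edge [-0.0008 -0.0365 -0.0355] centre y ~ -0.0045
tool-frame edge [-0.031  -0.0055 -0.0355] centre y ~ 0.0265
tool-frame edge [ 0.0294 -0.0056 -0.0357] centre y ~ 0.0264
```

Request:
play_rows(rows=[[-0.09,0.034,-0.01,0,0,0.28,1],[-0.08,0.047,-0.01,0,0,0.28,1],[-0.075,0.058,-0.01,0,0,0.28,1],[-0.066,0.068,-0.01,0,0,0.28,1],[-0.056,0.077,-0.01,0,0,0.28,1]])

```text
clock: 7.0
position: [0.4428, -0.091, 0.1207]
ee_rot: [2.861, 1.288, 0.001]
force: [-1.0, 0.6, -2.3]
width: 0.676
```

Request:
play_rows(rows=[[-0.044,0.084,-0.01,0,0,0.28,1],[-0.03,0.09,-0.01,0,0,0.28,1],[-0.02,0.093,-0.01,0,0,0.28,1],[0,0.094,-0.01,0,0,0.28,1],[0.01,0.094,0,0,0,0.28,1]])

```text
clock: 7.5
position: [0.4678, -0.1599, 0.1264]
ee_rot: [3.133, 0.183, -0.001]
force: [0.1, 1.3, -1.5]
width: 0.674
```

Run:
```python
from h import *
plan(.520,-.203,.10,0)
```

```text
at [ 0.4678 -0.1599  0.1264] yaw 6.7 z-axis [-6.0e-04 -3.6e-03 -1.0e+00] t 7.5 w 0.6741214794099614 F [ 0.1  1.3 -1.5] n 2
[0.156, 0.163, 0.088, 0.004, 0.001, 0.117]
[0.165, 0.153, 0.088, 0.004, 0.001, 0.117]
```

Request:
play_rows(rows=[[0.155,0.16,0.06,0,0,0.12,1],[0.165,0.15,0.06,0,0,0.12,1],[0,0,0,0,0,0,1],[0,0,0,0,0,0,1]])

```text
clock: 7.9
position: [0.5201, -0.2056, 0.1068]
ee_rot: [3.137, -0.024, -0.005]
force: [0.2, 0.1, -1.1]
width: 0.672
```

Run:
```python
from h import *
plan(.520,-.203,.09,0)
cv2.imwrite("pics/w8.png",get_image("wrist"))
i=get_image("scene"); crop(i,290,120,130,100,6,"pics/s8.png")
i=get_image("top"); crop(i,315,140,130,100,6,"pics/t8.png")
```

```text
at [ 0.5201 -0.2056  0.1068] yaw -0.9 z-axis [-0.0029 -0.0047 -1.    ] t 7.9 w 0.6722596017786907 F [ 0.2  0.1 -1.1] n 1
each x1: [-0.0, -0.018, 0.112, 0.009, 0.006, -0.031]
```

View pics/s8.png

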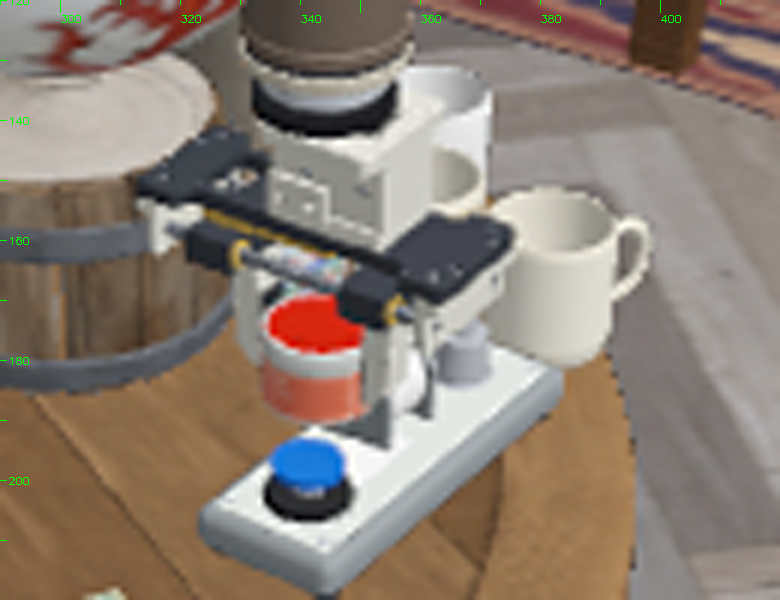

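View pics/w8.png

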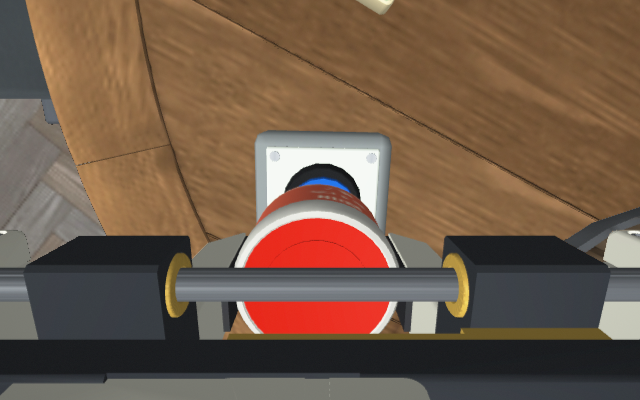

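Run:
```python
from h import *
print(unproj("scene",(342.2,173.7),.1424),unproj("scene",(341.3,197.2),.056))
# wrist: pad visible arc far edge
m=camera_model("wrist")
print(unproj("wrist",(322,179),.056),unproj("wrist",(286,192),.056),unproj("wrist",(360,190),.056), unproj("wrist",(322,163),.038))
```

```text
[ 0.51998243 -0.19931673  0.1424    ] [ 0.51812107 -0.19353354  0.056     ]
[ 0.52196402 -0.18049366  0.056     ] [ 0.50041206 -0.18810262  0.056     ] [ 0.54450873 -0.18749315  0.056     ] [ 0.5222537  -0.17394685  0.038     ]
```

Request:
play_rows(rows=[[0,-0.02,0.12,0.005,0,0,1],[0,0,0.12,0,0,0,1],[0,0,0,0,0,0,1]])

```text
clock: 8.35
position: [0.5189, -0.2006, 0.0722]
ee_rot: [3.139, -0.018, -0.001]
force: [-0.2, -0.6, -0.7]
width: 0.673
```

Run:
```python
from h import *
plan(.520,-.2025,.053,-1)
```

```text
at [ 0.5189 -0.2006  0.0722] yaw -0.7 z-axis [-5.0e-04 -2.8e-03 -1.0e+00] t 8.35 w 0.6734825461211895 F [-0.2 -0.6 -0.7] n 1
each x1: [0.008, 0.012, 0.128, 0.006, 0.001, 0.012]
```

Request:
play_rows(rows=[[0.005,0.01,0.05,0,0,0,1],[0,0,0.05,0,0,0,1],[0,0,0.03,0,0,0,1],[0,0,0.02,0,0,0,1]])

```text
clock: 8.75
position: [0.5206, -0.202, 0.0537]
ee_rot: [3.136, -0.016, 0.005]
force: [-10.0, 2.4, 34.8]
width: 0.673
```

Request:
play_rows(rows=[[0,0,0,0,0,0,1],[0,0,0,0,0,0,1],[0,0,0,0,0,0,1],[0,0,0,0,0,0,1],[0,0,0,0,0,0,1]])

```text
clock: 9.25
position: [0.5206, -0.202, 0.0575]
ee_rot: [3.134, -0.015, 0.008]
force: [-3.0, 0.8, 6.2]
width: 0.673
```

Run:
```python
from h import *
plan(.520,-.2025,.053,-1)
i=get_image("scene"); crop(i,290,120,130,100,6,"pics/s9.png")
```

```text
at [ 0.5206 -0.202   0.0575] yaw -0.5 z-axis [ 0.0048 -0.0074 -1.    ] t 9.25 w 0.6732039077595058 F [-3.   0.8  6.2] n 1
each x1: [-0.004, 0.003, 0.03, 0.015, -0.01, 0.016]
```

View pics/s9.png

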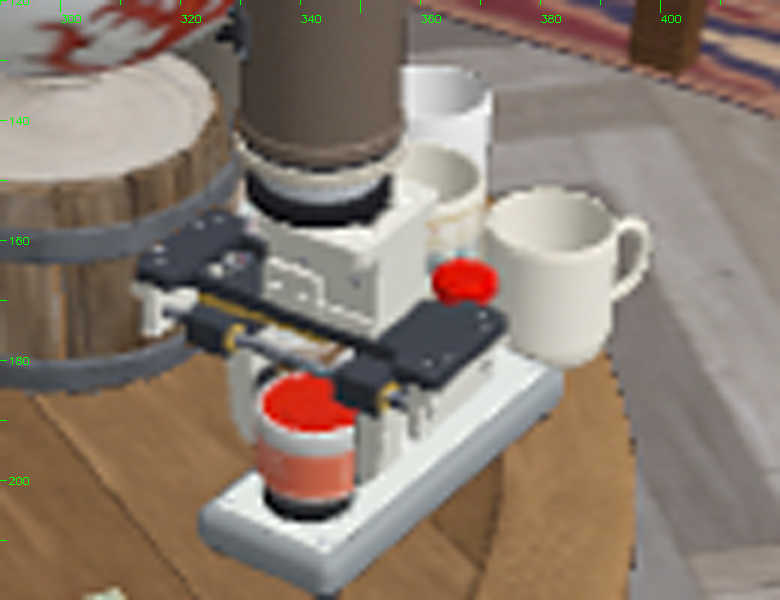

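The force fell during the zero rows, so the pad crept up. I'll press again and hold with small downward rows.

Request:
play_rows(rows=[[0,0,0.025,0.01,-0.01,0,1],[0,0,0.015,0,0,0,1],[0,0,0.01,0,0,0,1],[0,0,0.008,0,0,0,1],[0,0,0.008,0,0,0,1]])

```text
clock: 9.8
position: [0.5207, -0.202, 0.0538]
ee_rot: [3.136, -0.014, 0.003]
force: [-5.2, 0.4, 12.5]
width: 0.675
```

Request:
play_rows(rows=[[0,0,0.008,0,0,0,1],[0,0,0.008,0,0,0,1],[0,0,0.008,0,0,0,1],[0,0,0.008,0,0,0,1]])

```text
clock: 10.2
position: [0.5208, -0.2021, 0.0538]
ee_rot: [3.134, -0.014, 0.006]
force: [-5.5, 1.6, 13.4]
width: 0.673
```

Request:
play_rows(rows=[[0,0,0.009,0,0,0,1],[0,0,0.009,0,0,0,1],[0,0,0.009,0,0,0,1],[0,0,0.009,0,0,0,1]])

```text
clock: 10.6
position: [0.5207, -0.2022, 0.0537]
ee_rot: [3.131, -0.014, 0.009]
force: [-5.9, 1.8, 15.2]
width: 0.678
```

Run:
```python
from h import *
plan(.520,-.2025,.13,-1)
i=get_image("scene"); crop(i,290,120,130,100,6,"pics/s10.png")
```

```text
at [ 0.5207 -0.2022  0.0537] yaw -0.5 z-axis [ 0.0055 -0.0109 -0.9999] t 10.6 w 0.6776184994160569 F [-5.9  1.8 15.2] n 2
each x2: [-0.001, 0.004, -0.254, 0.011, -0.006, 0.009]
```

View pics/s10.png

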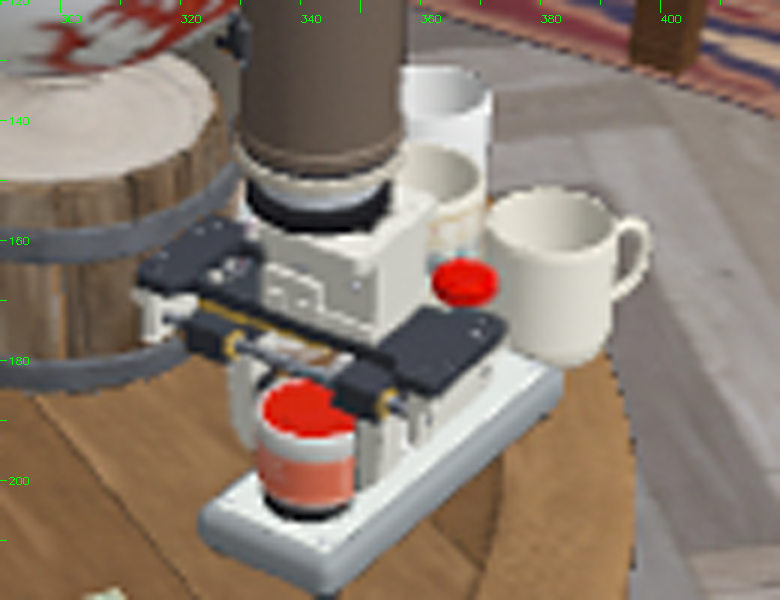

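Request:
play_rows(rows=[[0,0,-0.15,0.01,-0.01,0,1],[0,0,-0.2,0,0,0,1],[0,0,-0.15,0,0,0,1]])

```text
clock: 10.95
position: [0.5193, -0.2012, 0.129]
ee_rot: [3.137, -0.013, -0.004]
force: [0.2, -0.2, -2.0]
width: 0.674
```

Run:
```python
from h import *
plan(.649,.269,.12,90)
```

```text
at [ 0.5193 -0.2012  0.129 ] yaw -0.5 z-axis [-0.0027 -0.0047 -1.    ] t 10.95 w 0.6740583545766056 F [ 0.2 -0.2 -2. ] n 11
[0.076, -0.286, 0.004, 0.0, 0.001, -0.287]
[0.116, -0.272, 0.004, 0.0, 0.001, -0.287]
[0.154, -0.252, 0.004, 0.0, 0.001, -0.287]
[0.189, -0.228, 0.004, 0.0, 0.001, -0.287]
[0.219, -0.198, 0.004, 0.0, 0.001, -0.287]
[0.245, -0.165, 0.005, 0.0, 0.001, -0.287]
[0.266, -0.128, 0.005, 0.0, 0.001, -0.287]
[0.282, -0.089, 0.005, 0.0, 0.001, -0.287]
[0.292, -0.048, 0.005, 0.0, 0.001, -0.287]
[0.296, -0.005, 0.005, 0.0, 0.001, -0.287]
[0.293, 0.037, 0.005, 0.0, 0.001, -0.287]
```

Request:
play_rows(rows=[[0.08,-0.285,0.004,0,0,-0.28,1],[0.116,-0.27,0.004,0,0,-0.28,1],[0.154,-0.25,0.004,0,0,-0.28,1],[0.19,-0.23,0.004,0,0,-0.28,1],[0.22,-0.2,0.004,0,0,-0.28,1]])

```text
clock: 11.45
position: [0.584, 0.0077, 0.1293]
ee_rot: [2.938, 1.07, 0.003]
force: [0.7, -0.4, -0.8]
width: 0.675
```

Request:
play_rows(rows=[[0.245,-0.165,0.004,0,0,-0.28,1],[0.265,-0.13,0.004,0,0,-0.28,1],[0.28,-0.09,0.004,0,0,-0.28,1],[0.29,-0.05,0.004,0,0,-0.28,1],[0.295,-0.005,0.004,0,0,-0.28,1]])

```text
clock: 11.95
position: [0.6458, 0.2282, 0.1242]
ee_rot: [2.363, 2.043, -0.002]
force: [0.5, 0.3, -0.3]
width: 0.68
```

Run:
```python
from h import *
print(observe()["joints"])
plan(.649,.269,.07,90)
```

```text
[-0.01931397  0.71862905 -0.68740232  1.48816837  0.50437441  1.11281296
  0.61392617]
at [0.6458 0.2282 0.1242] yaw 81.7 z-axis [ 0.0102 -0.0141 -0.9998] t 11.95 w 0.6804126331293755 F [ 0.5  0.3 -0.3] n 2
[0.138, -0.011, 0.179, 0.011, 0.013, -0.145]
[0.138, -0.0, 0.18, 0.011, 0.013, -0.145]
```

Request:
play_rows(rows=[[0.13,-0.01,0.18,0.01,0.013,-0.14,1],[0.13,0,0.15,0.01,0.013,-0.14,1],[0,0,0,0,0,0,1],[0,0,0,0,0,0,1]])

```text
clock: 12.35
position: [0.6487, 0.2782, 0.0728]
ee_rot: [-2.204, -2.234, -0.01]
force: [0.3, -0.1, -0.4]
width: 0.675
```

Run:
```python
from h import *
cv2.imwrite("pics/w11.png",get_image("wrist"))
plan(.649,.269,.0175,90)
```

```text
at [0.6483 0.2782 0.0728] yaw 90.8 z-axis [ 0.0017  0.0068 -1.    ] t 12.4 w 0.6764700462954056 F [ 0.1  0.2 -1.4] n 2
each x2: [-0.032, 0.002, 0.184, 0.002, -0.007, 0.013]
```

View pics/w11.png

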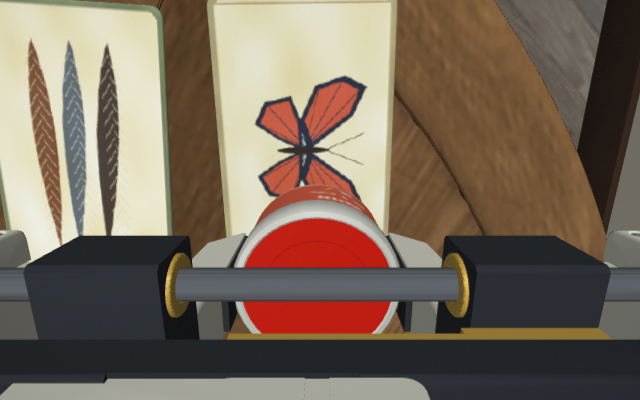

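Request:
play_rows(rows=[[-0.03,0,0.17,0,-0.007,0.01,1],[-0.03,0,0.16,0,0,0,1],[0,0,0,0,0,0,1]])

```text
clock: 12.7
position: [0.6514, 0.2664, 0.0258]
ee_rot: [2.217, 2.221, 0.011]
force: [-1.1, -0.3, -1.1]
width: 0.674
```

Run:
```python
from h import *
plan(.649,.269,.0165,90)
```

```text
at [0.6514 0.2664 0.0258] yaw 90.1 z-axis [ 0.0075  0.0028 -1.    ] t 12.7 w 0.6739943025789342 F [-1.1 -0.3 -1.1] n 1
each x1: [0.017, -0.016, 0.062, 0.015, -0.006, 0.003]
```

Request:
play_rows(rows=[[0.01,-0.01,0.04,0.01,0,0,1],[0,0,0.02,0,0,0,1],[0,0,0.01,0,0,0,1]])

```text
clock: 13.0
position: [0.6521, 0.2674, 0.019]
ee_rot: [2.222, 2.218, 0.012]
force: [0.3, 1.1, -2.2]
width: 0.677
```

Request:
play_rows(rows=[[0,-0.01,0.02,0.01,0,0,1],[0,0,0.015,0,0,0,1],[0,0,0.01,0,0,0,1]])

```text
clock: 13.3
position: [0.6511, 0.2679, 0.0159]
ee_rot: [-2.224, -2.219, -0.008]
force: [-5.1, -5.4, 13.7]
width: 0.673
```

Contact with the tray. I'll release.

Request:
play_rows(rows=[[0,0,-0.005,0,0,0,-1],[0,0,0,0,0,0,-1],[0,0,0,0,0,0,-1],[0,0,0,0,0,0,-1],[0,0,-0.05,0,0,0,-1]])

```text
clock: 13.8
position: [0.6512, 0.2686, 0.0249]
ee_rot: [-2.223, -2.219, -0.01]
force: [-0.5, -0.6, 0.1]
width: 0.993
```

Request:
play_rows(rows=[[0,0,-0.25,0,0,0,-1],[0,0,-0.3,0,0,0,-1],[0,0,-0.3,0,0,0,-1]])

```text
clock: 14.1
position: [0.6474, 0.2659, 0.15]
ee_rot: [-2.219, -2.217, 0.008]
force: [1.1, 0.2, 0.0]
width: 1.004
```

Run:
```python
from h import *
cv2.imwrite("pics/w12.png",get_image("wrist"))
i=get_image("top"); crop(i,180,140,145,110,5,"pics/t12.png")
plan(.515,-.349,.15,90)
```

```text
at [0.6507 0.2689 0.1566] yaw 89.9 z-axis [ 0.0036  0.0061 -1.    ] t 14.2 w 0.9964466950638808 F [-0.1  0.9 -0.5] n 14
each x14: [-0.294, -0.064, 0.001, 0.001, -0.001, -0.0]
```

View pics/w12.png

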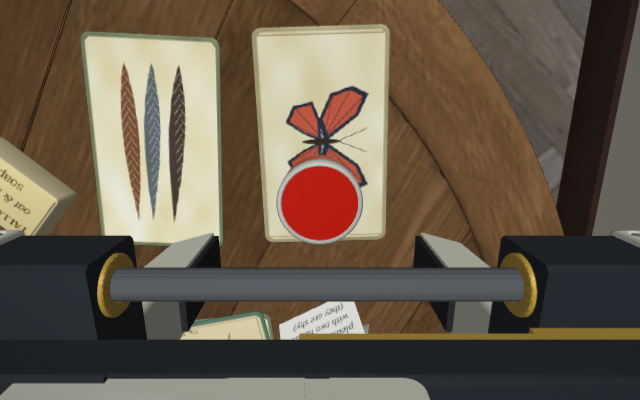

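View pics/t12.png

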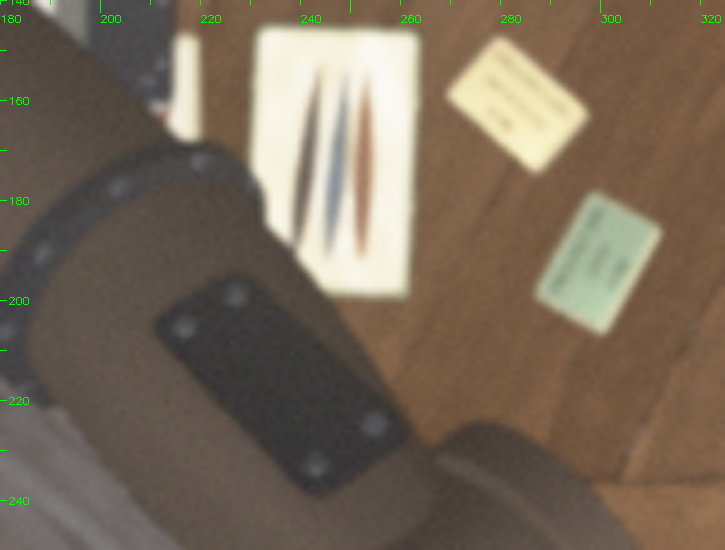

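Run:
```python
from h import *
print(unproj("wrist",(319.5,202),.053))
plan(.48,-.15,.15,90)
```

```text
[0.65232905 0.27081446 0.053     ]
at [0.6507 0.2689 0.1566] yaw 89.9 z-axis [ 0.0036  0.0061 -1.    ] t 14.2 w 0.9964466950638808 F [-0.1  0.9 -0.5] n 10
each x10: [-0.279, -0.113, 0.002, 0.001, -0.001, -0.0]
```

Request:
play_rows(rows=[[-0.28,-0.113,0,0,0,0,1],[-0.28,-0.113,0,0,0,0,1],[-0.28,-0.113,0,0,0,0,1],[-0.28,-0.113,0,0,0,0,1],[-0.28,-0.113,0,0,0,0,1]])

```text
clock: 14.7
position: [0.5643, 0.0624, 0.1566]
ee_rot: [-2.208, -2.23, -0.026]
force: [0.5, -0.4, 1.2]
width: 0.615
```

Request:
play_rows(rows=[[-0.28,-0.113,0,0,0,0,1],[-0.28,-0.113,0,0,0,0,1],[-0.28,-0.113,0,0,0,0,1],[-0.28,-0.113,0,0,0,0,1],[-0.28,-0.113,0,0,0,0,1]])

```text
clock: 15.2
position: [0.4771, -0.1564, 0.1539]
ee_rot: [-2.209, -2.233, -0.027]
force: [-0.3, -0.0, 0.6]
width: 0.179
```

Run:
```python
from h import *
print(observe()["joints"])
plan(.515,-.349,.13,90)
```

```text
[ 0.85981602  0.4451827  -0.8444664   1.9161291   0.39198899  0.9450538
  1.41399806]
at [ 0.4771 -0.1564  0.1539] yaw 90.6 z-axis [ 0.0117  0.0122 -0.9999] t 15.2 w 0.17891671406540835 F [-0.3 -0.   0.6] n 5
each x5: [-0.258, 0.047, 0.029, 0.005, -0.005, 0.004]
```

Request:
play_rows(rows=[[-0.26,0.05,0.01,0.005,-0.01,0,1],[-0.26,0.05,0.01,0.005,-0.01,0,1],[-0.26,0.05,0.01,0.005,0,0,1],[-0.26,0.05,0.01,0.005,0,0,1],[-0.22,0.04,0.01,0,0,0,1]])

```text
clock: 15.7
position: [0.5106, -0.3559, 0.1471]
ee_rot: [2.213, 2.228, -0.003]
force: [0.5, -0.2, 0.4]
width: 0.006
```

Request:
play_rows(rows=[[0,0,0.07,0,0,0,1],[0,0,0.07,0,0,0,1]])

```text
clock: 15.9
position: [0.5107, -0.3623, 0.1257]
ee_rot: [2.219, 2.217, -0.003]
force: [0.5, 0.0, 0.1]
width: 0.005
```

Run:
```python
from h import *
plan(.515,-.349,.112,90)
i=get_image("top"); crop(i,180,140,145,110,5,"pics/t13.png")
```

```text
at [ 0.5107 -0.3623  0.1257] yaw 89.9 z-axis [ 0.0023 -0.005  -1.    ] t 15.9 w 0.005219315425526501 F [0.5 0.  0.1] n 1
each x1: [0.089, 0.028, 0.091, 0.005, 0.01, -0.002]
```

View pics/t13.png

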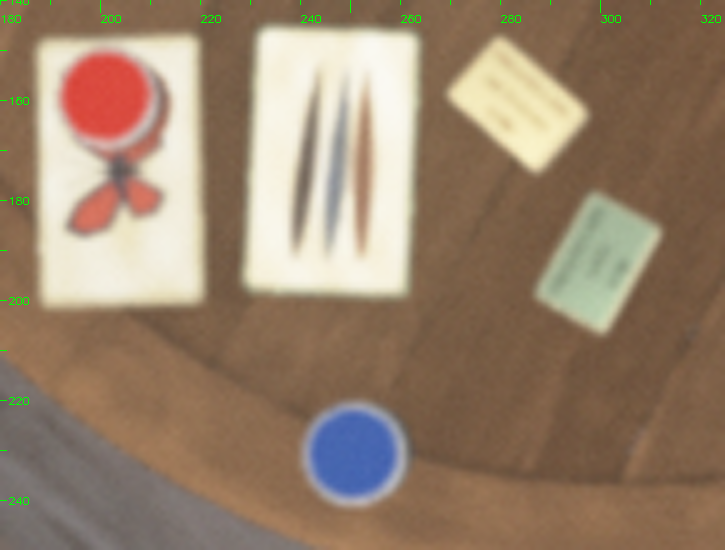

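Request:
play_rows(rows=[[0.08,0.025,0.04,0,0,0,1],[0,0,0,0,0,0,1]])

```text
clock: 16.15
position: [0.5133, -0.3468, 0.1167]
ee_rot: [2.219, 2.222, -0.004]
force: [0.3, 0.1, -0.0]
width: 0.001
```

Run:
```python
from h import *
plan(.515,-.349,.086,90)
```

```text
at [ 0.5133 -0.3468  0.1167] yaw 90.1 z-axis [-0.0011 -0.0027 -1.    ] t 16.15 w 0.0014455540747742599 F [ 0.3  0.1 -0. ] n 1
each x1: [-0.014, 0.012, 0.205, -0.002, 0.005, 0.003]
```

Request:
play_rows(rows=[[-0.01,0.01,0.08,0,0,0,1],[0,0,0.08,0,0,0,1],[0,0,0.05,0,0,0,1],[0,0,0.03,0,0,0,1],[0,0,0.02,0,0,0,1]])

```text
clock: 16.65
position: [0.5166, -0.3469, 0.086]
ee_rot: [2.209, 2.221, -0.013]
force: [-15.3, 4.6, 36.2]
width: 0.005
```

Request:
play_rows(rows=[[0,0,0.012,0,0,0,1],[0,0,0.012,0,0,0,1],[0,0,0.012,0,0,0,1],[0,0,0.012,0,0,0,1]])

```text
clock: 17.05
position: [0.5165, -0.3469, 0.0862]
ee_rot: [2.205, 2.218, -0.021]
force: [-10.4, 1.7, 26.0]
width: 0.008
```

Request:
play_rows(rows=[[0,0,-0.1,0,0,0,1],[0,0,-0.2,0,0.02,0,1],[0,0,-0.2,0.02,0,0,1]])

```text
clock: 17.35
position: [0.5145, -0.345, 0.159]
ee_rot: [-2.211, -2.226, 0.025]
force: [0.6, -0.5, 0.9]
width: 0.004
```

Run:
```python
from h import *
plan(.4215,.1095,.13,90)
```

```text
at [ 0.5145 -0.345   0.159 ] yaw 90.4 z-axis [-0.0142 -0.0081 -0.9999] t 17.35 w 0.004027838017650401 F [ 0.6 -0.5  0.9] n 10
each x10: [0.304, -0.06, 0.018, -0.003, 0.002, 0.001]
```

Request:
play_rows(rows=[[0.3,-0.06,0,-0.01,0.01,0,-1],[0.3,-0.06,0,-0.01,0.01,0,-1],[0.3,-0.06,0,0,0,0,-1],[0.3,-0.06,0.01,0,0,0,-1],[0.3,-0.06,0.01,0,0,0,-1]])

```text
clock: 17.85
position: [0.4707, -0.1211, 0.1561]
ee_rot: [2.224, 2.212, 0.002]
force: [1.6, 0.8, -0.0]
width: 0.391
```

Request:
play_rows(rows=[[0.3,-0.06,0.01,0,0,0,-1],[0.3,-0.06,0.02,0,0,0,-1],[0.3,-0.06,0.02,0,0,0,-1],[0.3,-0.06,0.02,0,0,0,-1],[0.25,-0.06,0.02,0,0,0,-1]])

```text
clock: 18.35
position: [0.4232, 0.1054, 0.1397]
ee_rot: [2.222, 2.211, 0.005]
force: [0.4, -0.9, 0.1]
width: 0.828
```

Request:
play_rows(rows=[[0,0,0.05,0,0,0,-1],[0,0,0,0,0,0,-1],[0,0,0,0,0,0,-1]])

```text
clock: 18.65
position: [0.4212, 0.1113, 0.1313]
ee_rot: [2.211, 2.224, 0.007]
force: [-0.0, -0.2, -0.1]
width: 0.996
```

Run:
```python
from h import *
cv2.imwrite("pics/w14.png",get_image("wrist"))
plan(.4215,.1095,.06,90)
```

```text
at [0.4213 0.1107 0.1312] yaw 90.3 z-axis [ 7.e-03 -9.e-04 -1.e+00] t 18.7 w 0.9923454438452708 F [-0.2 -0.6  0.1] n 2
each x2: [-0.004, -0.001, 0.237, 0.007, 0.001, 0.005]
```

View pics/w14.png

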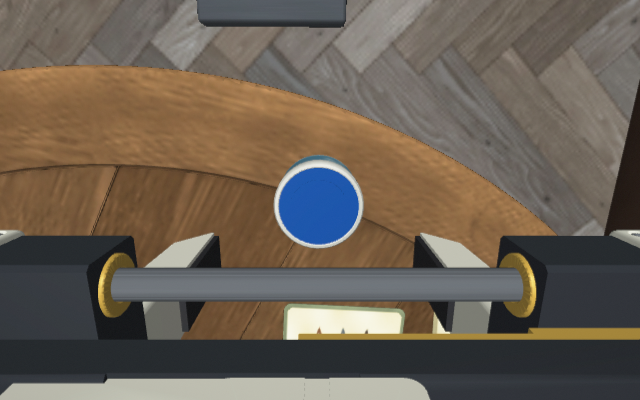

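Run:
```python
from h import *
print(unproj("wrist",(319,204.5),.045))
```

```text
[0.42019434 0.11143749 0.045     ]
```

Request:
play_rows(rows=[[-0.005,-0.005,0.24,0.007,0,0,-1],[0,-0.005,0.24,0,0,0,-1],[0,0,0,0,0,0,-1]])

```text
clock: 19.0
position: [0.4233, 0.1061, 0.0584]
ee_rot: [2.221, 2.214, 0.007]
force: [-0.3, 0.5, -0.0]
width: 1.003
```

Run:
```python
from h import *
plan(.4205,.1107,.006,90)
```

```text
at [0.4233 0.1061 0.0584] yaw 89.8 z-axis [ 0.0073 -0.0014 -1.    ] t 19.0 w 1.0029527582783964 F [-0.3  0.5 -0. ] n 2
each x2: [0.016, -0.011, 0.175, 0.007, 0.001, -0.003]
```

Request:
play_rows(rows=[[0.016,-0.015,0.17,0.007,0,0,-1],[0.01,-0.01,0.17,0.005,0,0,-1],[0,0,0.02,0,0,0,-1]])

```text
clock: 19.3
position: [0.4231, 0.1075, 0.0061]
ee_rot: [2.228, 2.208, 0.002]
force: [-0.3, -0.3, -0.9]
width: 0.998
```

Run:
```python
from h import *
plan(.4205,.1107,.006,90)
```

```text
at [0.4231 0.1075 0.0061] yaw 89.5 z-axis [ 0.0042 -0.0023 -1.    ] t 19.3 w 0.9984684638734919 F [-0.3 -0.3 -0.9] n 1
each x1: [0.021, -0.018, 0.001, 0.008, 0.004, -0.019]
```

Request:
play_rows(rows=[[0.02,-0.025,0,0.008,0,-0.02,1],[0,0,0,0,0,0,1],[0,0,0,0,0,0,1],[0,0,0,0,0,0,1],[0,0,0,0,0,0,1]])

```text
clock: 19.8
position: [0.4225, 0.1101, 0.0111]
ee_rot: [2.219, 2.216, 0.004]
force: [-0.7, 1.1, -1.7]
width: 0.676
```

Run:
```python
from h import *
plan(.4205,.1107,.12,90)
```

```text
at [0.4225 0.1101 0.0111] yaw 89.9 z-axis [ 0.0059 -0.0019 -1.    ] t 19.8 w 0.6764827706026458 F [-0.7  1.1 -1.7] n 3
each x3: [0.001, -0.003, -0.242, 0.004, 0.001, -0.001]
```

Request:
play_rows(rows=[[0,0,-0.15,0,0,0,1],[0,0,-0.25,0.005,0,0,1],[0,0,-0.25,0,0,0,1],[0,0,0,0,0,0,1]])

```text
clock: 20.2
position: [0.4209, 0.1104, 0.1121]
ee_rot: [2.22, 2.22, -0.002]
force: [1.2, -0.2, -2.0]
width: 0.681
```

Run:
```python
from h import *
plan(.47,-.14,.125,10)
cv2.imwrite("pics/w15.png",get_image("wrist"))
```

```text
at [0.4209 0.1104 0.1121] yaw 90.0 z-axis [ 3.0e-04 -2.2e-03 -1.0e+00] t 20.2 w 0.6811863617865007 F [ 1.2 -0.2 -2. ] n 10
[-0.167, 0.033, -0.008, 0.0, 0.0, 0.279]
[-0.161, 0.056, -0.008, 0.0, 0.0, 0.279]
[-0.151, 0.077, -0.008, 0.0, 0.0, 0.279]
[-0.139, 0.098, -0.008, 0.0, 0.0, 0.279]
[-0.124, 0.116, -0.008, 0.0, 0.0, 0.279]
[-0.107, 0.132, -0.008, 0.0, 0.0, 0.279]
[-0.087, 0.146, -0.008, 0.0, 0.0, 0.279]
[-0.066, 0.157, -0.009, 0.0, 0.0, 0.279]
[-0.044, 0.164, -0.009, 0.0, 0.0, 0.279]
[-0.02, 0.169, -0.009, 0.0, 0.0, 0.279]
```

View pics/w15.png

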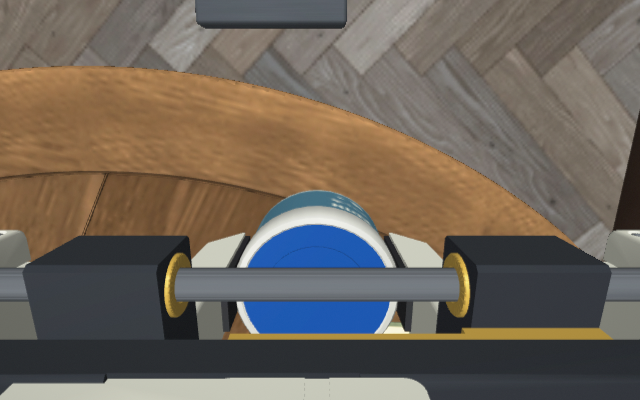

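Request:
play_rows(rows=[[-0.167,0.033,-0.01,0,0,0.28,1],[-0.16,0.056,-0.01,0,0,0.28,1],[-0.15,0.077,-0.01,0,0,0.28,1],[-0.14,0.1,-0.01,0,0,0.28,1],[-0.124,0.116,-0.01,0,0,0.28,1]])

```text
clock: 20.75
position: [0.4415, -0.0179, 0.1147]
ee_rot: [-2.86, -1.299, 0.011]
force: [0.1, -1.1, -1.4]
width: 0.677
```

Request:
play_rows(rows=[[-0.107,0.132,-0.01,0,0,0.28,1],[-0.087,0.146,-0.01,0,0,0.28,1],[-0.066,0.157,-0.01,0,0,0.28,1],[-0.044,0.164,-0.01,0,0,0.28,1],[-0.02,0.169,-0.01,0,0,0.28,1]])

```text
clock: 21.25
position: [0.4576, -0.1502, 0.117]
ee_rot: [3.133, 0.192, -0.025]
force: [-0.3, 0.7, -2.0]
width: 0.68
```

Run:
```python
from h import *
plan(.5205,-.2015,.1,0)
```

```text
at [ 0.4576 -0.1502  0.117 ] yaw 7.0 z-axis [-0.0161 -0.0035 -0.9999] t 21.25 w 0.6797438984399407 F [-0.3  0.7 -2. ] n 2
[0.188, 0.195, 0.054, 0.002, 0.016, 0.122]
[0.199, 0.184, 0.055, 0.002, 0.016, 0.122]
```

Request:
play_rows(rows=[[0.19,0.18,0.02,0,0.015,0.12,1],[0.19,0.17,0.04,0,0.015,0.12,1],[0,0,0.02,0,0,0,1],[0,0,0,0,0,0,1]])

```text
clock: 21.65
position: [0.5166, -0.2045, 0.0985]
ee_rot: [3.136, -0.022, -0.015]
force: [-0.4, 0.7, -1.3]
width: 0.68
```

Run:
```python
from h import *
plan(.5205,-.2015,.072,-1)
cv2.imwrite("pics/w16.png",get_image("wrist"))
i=get_image("scene"); crop(i,290,120,130,100,6,"pics/s16.png")
```

```text
at [ 0.5166 -0.2045  0.0985] yaw -0.8 z-axis [-0.0096 -0.0056 -0.9999] t 21.65 w 0.6799050897166619 F [-0.4  0.7 -1.3] n 1
each x1: [0.028, -0.021, 0.176, 0.012, 0.019, 0.006]
```

View pics/s16.png

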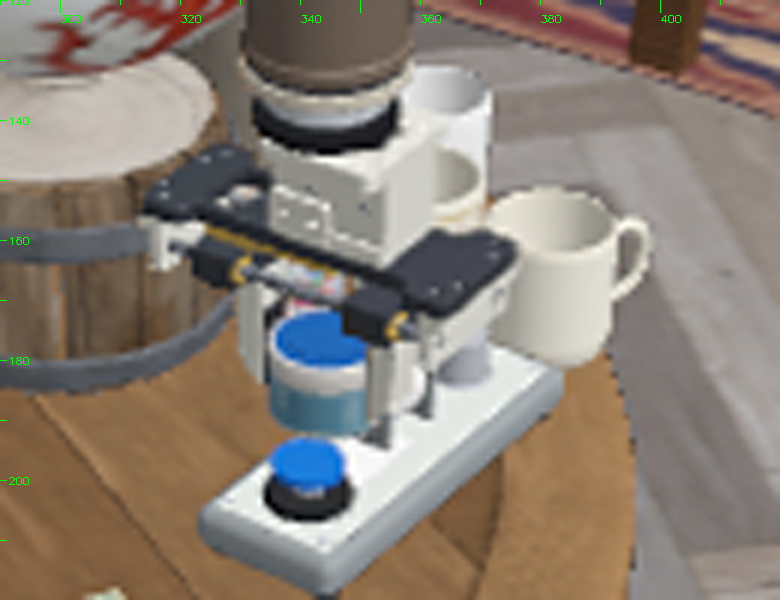

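Request:
play_rows(rows=[[0.025,-0.02,0.1,0.01,0.015,0,1],[0,0,0.06,0,0,0,1],[0,0,0,0,0,0,1]])

```text
clock: 22.05
position: [0.5186, -0.1993, 0.0747]
ee_rot: [3.141, -0.016, -0.004]
force: [0.7, 0.5, -1.5]
width: 0.682
```

Run:
```python
from h import *
plan(.5205,-.2015,.055,-1)
```

```text
at [ 0.5186 -0.1993  0.0747] yaw -0.6 z-axis [-2.4e-03 -9.0e-04 -1.0e+00] t 22.05 w 0.6818009209082355 F [ 0.7  0.5 -1.5] n 1
each x1: [0.013, 0.015, 0.131, 0.002, 0.005, 0.015]
```

Request:
play_rows(rows=[[0.01,0.015,0.05,0,0,0,1],[0,0,0.05,0,0,0,1],[0,0,0.03,0,0,0,1],[0,0,0.02,0,0,0,1],[0,0,0.012,0,0,0,1]])

```text
clock: 22.55
position: [0.5208, -0.2019, 0.0545]
ee_rot: [3.137, -0.014, -0.0]
force: [-10.0, 2.1, 26.8]
width: 0.678
```

Request:
play_rows(rows=[[0,0,0.01,0,0,0,1],[0,0,0.01,0,0,0,1],[0,0,0.01,0,0,0,1],[0,0,0.01,0,0,0,1]])

```text
clock: 22.95
position: [0.5207, -0.2019, 0.0546]
ee_rot: [3.133, -0.013, 0.002]
force: [-7.8, 1.8, 20.8]
width: 0.679
```

Request:
play_rows(rows=[[0,0,0.01,0,0,0,1],[0,0,0.01,0,0,0,1],[0,0,0.01,0,0,0,1],[0,0,0.01,0,0,0,1],[0,0,0.01,0,0,0,1]])

```text
clock: 23.45
position: [0.5207, -0.202, 0.0546]
ee_rot: [3.128, -0.012, 0.005]
force: [-6.8, 3.1, 21.3]
width: 0.679
```

Run:
```python
from h import *
plan(.520,-.2025,.13,-1)
i=get_image("scene"); crop(i,290,120,130,100,6,"pics/s17.png")
```

```text
at [ 0.5207 -0.202   0.0546] yaw -0.4 z-axis [ 0.0032 -0.0135 -0.9999] t 23.45 w 0.6786917082616925 F [-6.8  3.1 21.3] n 2
each x2: [-0.002, 0.005, -0.251, 0.013, -0.003, 0.01]
```

View pics/s17.png

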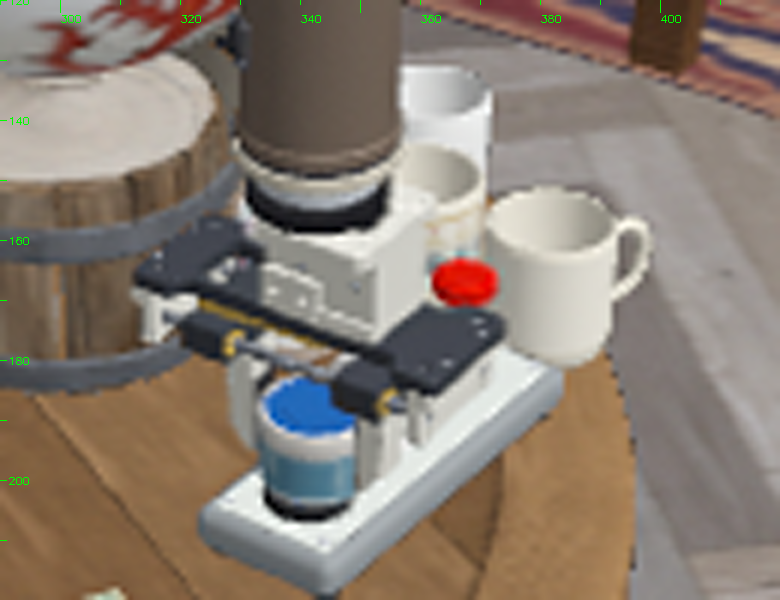

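The blue tin is on the pad and held at its stop for about 1 s at a steady TCP height. I'll lift it and take it to the butterfly tray.

Request:
play_rows(rows=[[0,0,-0.15,0.01,0,0,1],[0,0,-0.2,0,0,0,1],[0,0,-0.15,0,0,0,1]])

```text
clock: 23.8
position: [0.5189, -0.2009, 0.1292]
ee_rot: [3.134, -0.011, -0.001]
force: [-0.5, -0.1, -0.4]
width: 0.683
```

Run:
```python
from h import *
plan(.565,.269,.13,90)
```

```text
at [ 0.5189 -0.2009  0.1292] yaw -0.4 z-axis [-8.0e-04 -7.3e-03 -1.0e+00] t 23.8 w 0.6832478890314418 F [-0.5 -0.1 -0.4] n 11
[0.026, -0.285, -0.003, 0.001, 0.001, -0.287]
[0.066, -0.278, -0.002, 0.001, 0.001, -0.287]
[0.105, -0.266, -0.002, 0.001, 0.001, -0.287]
[0.142, -0.248, -0.002, 0.001, 0.001, -0.287]
[0.176, -0.225, -0.002, 0.001, 0.001, -0.287]
[0.207, -0.198, -0.002, 0.001, 0.001, -0.287]
[0.233, -0.166, -0.001, 0.001, 0.001, -0.287]
[0.254, -0.131, -0.001, 0.001, 0.001, -0.287]
[0.27, -0.093, -0.001, 0.001, 0.001, -0.287]
[0.281, -0.054, -0.001, 0.001, 0.001, -0.287]
[0.286, -0.013, -0.001, 0.001, 0.001, -0.287]
```

Request:
play_rows(rows=[[0.026,-0.285,0,0,0,-0.28,1],[0.066,-0.278,0,0,0,-0.28,1],[0.105,-0.266,0,0,0,-0.28,1],[0.142,-0.248,0,0,0,-0.28,1],[0.176,-0.225,0,0,0,-0.28,1]])

```text
clock: 24.3
position: [0.5438, 0.0088, 0.1302]
ee_rot: [2.935, 1.073, 0.003]
force: [0.6, 1.2, -0.1]
width: 0.677
```

Request:
play_rows(rows=[[0.207,-0.198,0,0,0,-0.28,1],[0.233,-0.166,0,0,0,-0.28,1],[0.254,-0.131,0,0,0,-0.28,1],[0.27,-0.093,0,0,0,-0.28,1],[0.28,-0.054,0,0,0,-0.28,1]])

```text
clock: 24.8
position: [0.5663, 0.2294, 0.1263]
ee_rot: [2.361, 2.045, -0.005]
force: [0.4, 0.5, -1.3]
width: 0.683
```

Run:
```python
from h import *
plan(.565,.269,.08,90)
```

```text
at [0.5663 0.2294 0.1263] yaw 81.8 z-axis [ 0.0094 -0.0158 -0.9998] t 24.8 w 0.6833447316582473 F [ 0.4  0.5 -1.3] n 2
[0.132, -0.025, 0.152, 0.011, 0.015, -0.143]
[0.133, -0.015, 0.153, 0.011, 0.015, -0.143]
```

Request:
play_rows(rows=[[0.12,-0.02,0.15,0.01,0.015,-0.14,1],[0.11,-0.015,0.14,0.01,0.015,-0.14,1],[0,0,0,0,0,0,1],[0,0,0,0,0,0,1]])

```text
clock: 25.2
position: [0.5637, 0.2743, 0.0808]
ee_rot: [-2.201, -2.236, -0.008]
force: [0.6, 0.2, -1.3]
width: 0.674
```

Run:
```python
from h import *
cv2.imwrite("pics/w18.png",get_image("wrist"))
i=get_image("scene"); crop(i,170,220,130,100,6,"pics/s18.png")
plan(.565,.269,.03,90)
```

```text
at [0.564  0.2737 0.0813] yaw 90.8 z-axis [ 0.0014  0.0065 -1.    ] t 25.3 w 0.6817448765625994 F [-0.5  0.3 -1.1] n 2
each x2: [-0.017, 0.003, 0.171, 0.001, -0.006, 0.014]
```

View pics/s18.png

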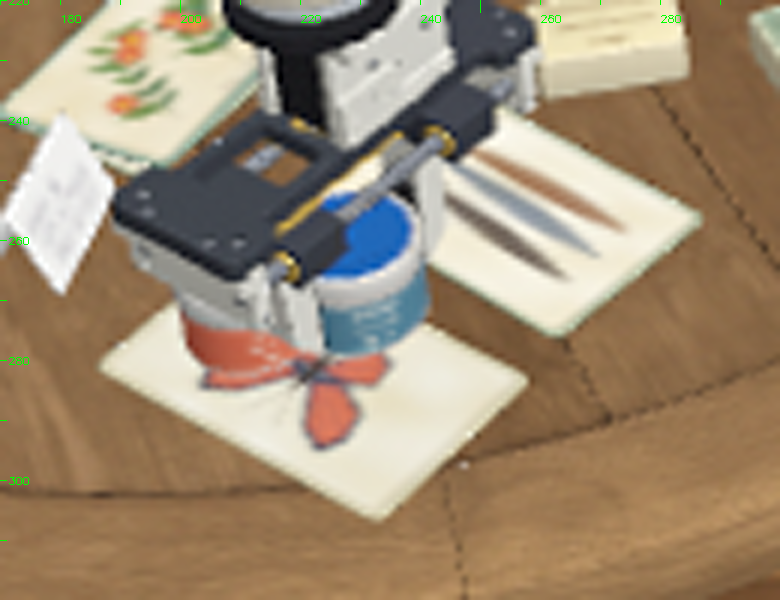

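Request:
play_rows(rows=[[-0.015,0,0.17,0,-0.006,0.01,1],[-0.015,0,0.17,0,0,0,1],[0,0,0,0,0,0,1]])

```text
clock: 25.6
position: [0.5676, 0.2665, 0.0327]
ee_rot: [2.217, 2.221, 0.012]
force: [0.1, -0.8, -2.1]
width: 0.677
```

Request:
play_rows(rows=[[0,0,0.04,0,0,0,1],[0,0,0.03,0,0,0,1],[0,0,0.02,0,0,0,1]])

```text
clock: 25.9
position: [0.5702, 0.2661, 0.0224]
ee_rot: [2.22, 2.215, 0.019]
force: [-0.6, 0.4, -0.3]
width: 0.681
```

Run:
```python
from h import *
plan(.565,.269,.0166,90)
```

```text
at [0.5702 0.2661 0.0224] yaw 89.9 z-axis [ 0.0124  0.0044 -0.9999] t 25.9 w 0.6809670603284063 F [-0.6  0.4 -0.3] n 1
each x1: [0.019, -0.035, 0.038, 0.025, -0.009, -0.004]
```

Request:
play_rows(rows=[[0.01,-0.03,0.03,0.025,-0.01,0,1],[0,0,0.02,0,0,0,1],[0,0,0.015,0,0,0,1]])

```text
clock: 26.2
position: [0.5656, 0.2682, 0.0165]
ee_rot: [2.222, 2.217, -0.001]
force: [-6.6, -10.8, 32.9]
width: 0.683
```

Request:
play_rows(rows=[[0,0,-0.01,0,0,0,-1],[0,0,0,0,0,0,-1],[0,0,0,0,0,0,-1],[0,0,0,0,0,0,-1],[0,0,-0.05,0,0,0,-1]])

```text
clock: 26.7
position: [0.5652, 0.2693, 0.0262]
ee_rot: [2.221, 2.219, -0.001]
force: [-0.4, -1.0, -1.2]
width: 0.994
```

Request:
play_rows(rows=[[0,0,-0.25,0,0,0,-1],[0,0,-0.3,0,0,0,-1],[0,0,-0.3,0,0,0,-1],[0,0,0,0,0,0,-1]])

```text
clock: 27.1
position: [0.5641, 0.2701, 0.1587]
ee_rot: [-2.221, -2.221, 0.004]
force: [0.5, 0.3, 0.2]
width: 1.002
```

Run:
```python
from h import *
i=get_image("wrist");cv2.imwrite("pics/w19.png",i)
plan(.48,-.15,.15,90)
```

```text
at [0.5633 0.2689 0.1559] yaw 90.0 z-axis [-0.0049 -0.0034 -1.    ] t 27.15 w 1.0021710534381845 F [-0.1 -0.2  0.2] n 9
each x9: [-0.31, -0.062, 0.006, -0.001, 0.001, -0.0]
```

View pics/w19.png

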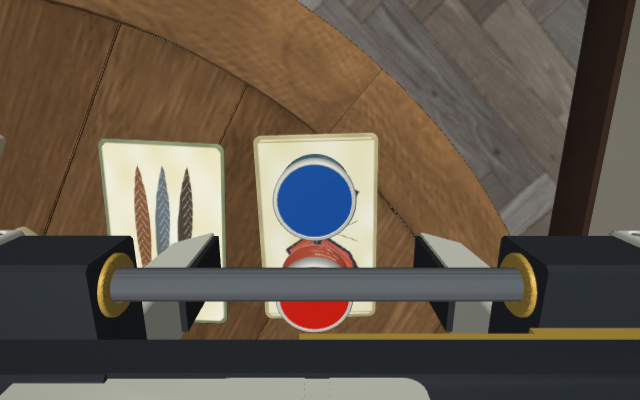

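Both tins stand on the butterfly tray, blue at (316,199) and red at (315,295). Next I'll press the plunger for the cream soap.

Request:
play_rows(rows=[[-0.31,-0.062,0,0,0,0,1],[-0.31,-0.062,0,0,0,0,1],[-0.31,-0.062,0,0,0,0,1],[-0.31,-0.062,0,0,0,0,1],[-0.31,-0.062,0,0,0,0,1]])

```text
clock: 27.65
position: [0.5135, 0.0374, 0.1533]
ee_rot: [-2.202, -2.23, 0.007]
force: [1.0, 0.3, 0.9]
width: 0.616
```

Request:
play_rows(rows=[[-0.31,-0.062,0,0,0,0,1],[-0.31,-0.062,0,0,0,0,1],[-0.31,-0.062,0,0,0,0,1],[-0.31,-0.062,0,0,0,0,1]])

```text
clock: 28.05
position: [0.4734, -0.157, 0.1502]
ee_rot: [-2.199, -2.228, 0.012]
force: [0.7, -0.0, 0.0]
width: 0.271
```

Run:
```python
from h import *
print(observe()["joints"])
plan(.515,-.343,.13,90)
i=get_image("top"); crop(i,180,140,145,110,5,"pics/t20.png")
```

```text
[ 0.86681812  0.46780297 -0.87477693  1.90947341  0.42824191  0.97745688
  1.37741835]
at [ 0.4734 -0.157   0.1502] yaw 90.7 z-axis [-0.013   0.0025 -0.9999] t 28.05 w 0.2708035351483826 F [ 0.7 -0.   0. ] n 4
each x4: [-0.311, 0.066, 0.032, -0.007, -0.001, 0.006]
```

View pics/t20.png

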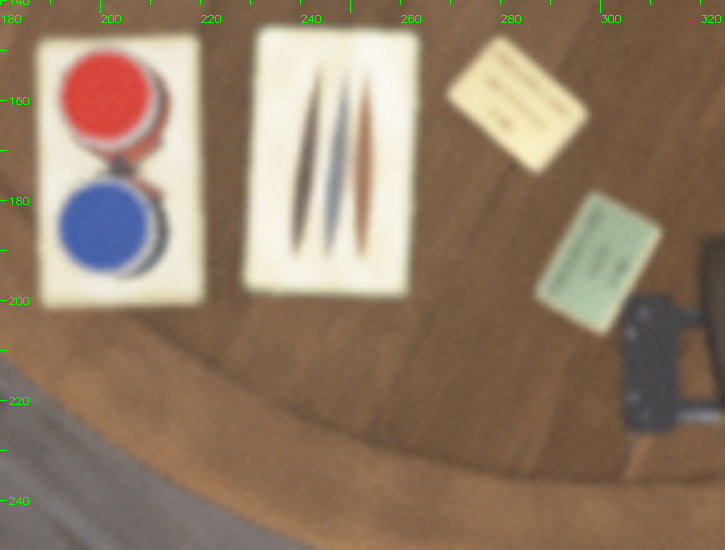

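Request:
play_rows(rows=[[-0.3,0.066,0,-0.007,0,0,1],[-0.3,0.066,0,-0.007,0,0,1],[-0.3,0.066,0,-0.007,0,0,1],[-0.26,0.06,0,0,0,0,1],[0,0,0.1,0,0,0,1]])

```text
clock: 28.6
position: [0.5057, -0.3441, 0.1306]
ee_rot: [-2.222, -2.213, 0.014]
force: [0.0, -0.2, -0.9]
width: 0.005
```

Request:
play_rows(rows=[[0,0,0.05,0,0,0,1],[0,0,0,0,0,0,1]])

```text
clock: 28.8
position: [0.5036, -0.3432, 0.1189]
ee_rot: [-2.22, -2.208, 0.015]
force: [0.3, 0.8, -0.0]
width: 0.005
```

Run:
```python
from h import *
plan(.515,-.349,.112,90)
```

```text
at [ 0.5036 -0.3432  0.1189] yaw 89.7 z-axis [-0.0148  0.001  -0.9999] t 28.8 w 0.005427452919285195 F [ 0.3  0.8 -0. ] n 1
each x1: [-0.038, 0.077, 0.045, -0.03, -0.002, -0.011]
```

Request:
play_rows(rows=[[-0.03,0.075,0.02,-0.025,0,0,1],[0,0,0,0,0,0,1]])

```text
clock: 29.0
position: [0.5157, -0.3456, 0.1156]
ee_rot: [-2.222, -2.217, -0.0]
force: [-0.0, 1.1, -0.2]
width: 0.003
```

Run:
```python
from h import *
plan(.515,-.349,.086,90)
```

```text
at [ 0.5157 -0.3456  0.1156] yaw 89.9 z-axis [-0.0018  0.0019 -1.    ] t 29.0 w 0.0032600463676390377 F [-0.   1.1 -0.2] n 1
each x1: [-0.023, -0.005, 0.197, -0.004, -0.004, -0.004]
```

Request:
play_rows(rows=[[-0.02,-0.01,0.08,0,0,0,1],[0,0,0.08,0,0,0,1],[0,0,0.05,0,0,0,1],[0,0,0.03,0,0,0,1],[0,0,0.02,0,0,0,1]])

```text
clock: 29.5
position: [0.5161, -0.3481, 0.0861]
ee_rot: [2.217, 2.217, -0.008]
force: [-13.6, 3.7, 32.8]
width: 0.007
```

Request:
play_rows(rows=[[0,0,0.012,0,0,0,1],[0,0,0.012,0,0,0,1],[0,0,0.012,0,0,0,1],[0,0,0.012,0,0,0,1]])

```text
clock: 29.9
position: [0.516, -0.3481, 0.0862]
ee_rot: [2.212, 2.213, -0.016]
force: [-8.6, 1.9, 24.7]
width: 0.003
```

Request:
play_rows(rows=[[0,0,-0.1,0,0,0,1],[0,0,-0.2,0,0.02,0,1],[0,0,-0.2,0.02,0,0,1]])

```text
clock: 30.2
position: [0.5136, -0.3463, 0.1589]
ee_rot: [-2.216, -2.219, 0.019]
force: [0.4, -0.2, 0.8]
width: 0.001
```

Run:
```python
from h import *
i=get_image("top"); crop(i,255,140,100,80,7,"pics/t21.png")
plan(.48,-.15,.15,0)
```

```text
at [ 0.5163 -0.3464  0.1641] yaw 90.1 z-axis [-0.008  -0.0073 -0.9999] t 30.25 w 0.0027749109161979146 F [2.5 0.6 3.9] n 11
[0.119, -0.022, 0.008, -0.0, 0.002, 0.286]
[0.115, -0.038, 0.008, -0.0, 0.002, 0.286]
[0.108, -0.054, 0.008, -0.0, 0.002, 0.286]
[0.099, -0.069, 0.008, -0.0, 0.002, 0.286]
[0.088, -0.083, 0.008, -0.0, 0.002, 0.286]
[0.076, -0.094, 0.008, -0.0, 0.002, 0.286]
[0.061, -0.104, 0.008, -0.0, 0.002, 0.286]
[0.046, -0.112, 0.009, -0.0, 0.002, 0.286]
[0.03, -0.117, 0.009, -0.0, 0.002, 0.286]
[0.012, -0.12, 0.009, -0.0, 0.002, 0.286]
[-0.005, -0.121, 0.009, -0.0, 0.002, 0.286]
```

View pics/t21.png

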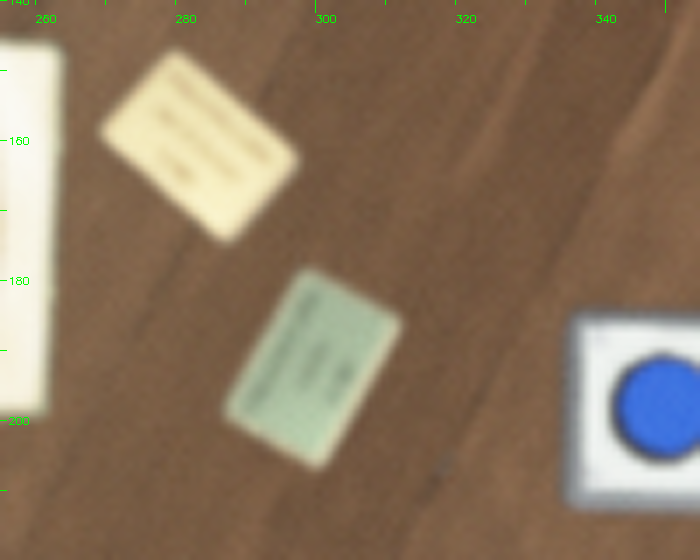

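Request:
play_rows(rows=[[0.12,-0.022,0,0,0,0.28,1],[0.115,-0.038,0,0,0,0.28,1],[0.108,-0.054,0,0,0,0.28,1],[0.1,-0.07,0,0,0,0.28,1],[0.09,-0.083,0,0,0,0.28,1]])

```text
clock: 30.75
position: [0.4997, -0.2565, 0.1614]
ee_rot: [2.86, 1.284, -0.014]
force: [-0.3, 0.3, -0.2]
width: 0.004
```

Request:
play_rows(rows=[[0.076,-0.094,0,0,0,0.28,0],[0.06,-0.104,0,0,0,0.28,0],[0.046,-0.11,0,0,0,0.28,-0.5],[0.03,-0.117,0,0,0,0.28,-1],[0.01,-0.12,0,0,0,0.28,-1]])

```text
clock: 31.25
position: [0.4822, -0.1631, 0.1568]
ee_rot: [3.128, 0.18, -0.013]
force: [-0.2, 0.4, 0.5]
width: 0.392
```

Run:
```python
from h import *
print(observe()["joints"])
plan(.645,.008,.13,-41.5)
```

```text
[ 0.61447614  0.37873569 -0.51849776  1.90456415  0.24425807  0.9251666
  0.09186592]
at [ 0.4822 -0.1631  0.1568] yaw 6.6 z-axis [-0.0075 -0.0092 -0.9999] t 31.25 w 0.39209547522550603 F [-0.2  0.4  0.5] n 6
[0.202, -0.168, 0.027, 0.004, 0.002, 0.28]
[0.176, -0.195, 0.027, 0.004, 0.002, 0.28]
[0.147, -0.217, 0.028, 0.004, 0.002, 0.28]
[0.116, -0.236, 0.028, 0.004, 0.002, 0.28]
[0.082, -0.25, 0.029, 0.004, 0.002, 0.28]
[0.046, -0.258, 0.029, 0.004, 0.002, 0.28]
```

Request:
play_rows(rows=[[0.2,-0.168,0.025,0,0,0.28,-1],[0.176,-0.195,0.025,0,0,0.28,-1],[0.147,-0.217,0.025,0,0,0.28,-1],[0.116,-0.236,0.025,0,0,0.28,-1],[0.08,-0.25,0.025,0,0,0.28,-1]])

```text
clock: 31.75
position: [0.6179, -0.0208, 0.1309]
ee_rot: [2.974, -0.954, -0.011]
force: [0.2, -0.3, -0.3]
width: 0.823
```

Request:
play_rows(rows=[[0.04,-0.22,0.025,0,0,0.24,-1],[0,0,0,0,0,0,-1],[0,0,0,0,0,0,-1]])

```text
clock: 32.05
position: [0.644, 0.011, 0.1224]
ee_rot: [2.912, -1.132, -0.011]
force: [-0.6, -1.1, 0.2]
width: 0.997
```

Run:
```python
from h import *
i=get_image("wrist");cv2.imwrite("pics/w22.png",i)
plan(.645,.008,.07,-41.5)
```

```text
at [0.6438 0.0114 0.1224] yaw -42.5 z-axis [-0.013  -0.0126 -0.9998] t 32.1 w 0.998052414102976 F [ 0.3  0.5 -0.7] n 2
[0.011, 0.002, 0.175, 0.018, 0.001, -0.017]
[0.011, 0.004, 0.175, 0.018, 0.001, -0.017]
```

View pics/w22.png

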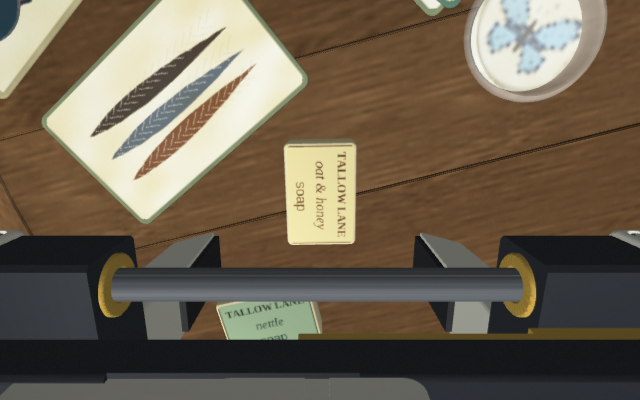

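Run:
```python
from h import *
P=[unproj("wrist",p,.026) for p in [(285,146),(354,144),(356,243),(288,244)]]
print(np.mean(P,0)); d=(P[2]-P[1]+P[3]-P[0]);print(np.degrees(np.arctan2(d[1],d[0])),np.linalg.norm(P[1]-P[0]),np.linalg.norm(P[1]-P[2]))
```

```text
[0.64613495 0.01010473 0.026     ]
-130.87272913978418 0.04825784881822803 0.07457164489012795
```

Request:
play_rows(rows=[[0.015,0,0.17,0.018,0,-0.02,-1],[0.015,0,0.17,0.015,0,-0.02,-1],[0,0,0,0,0,0,-1]])

```text
clock: 32.4
position: [0.6453, 0.0042, 0.0708]
ee_rot: [2.939, -1.106, 0.0]
force: [-0.3, -0.7, -0.5]
width: 0.995
```

Run:
```python
from h import *
plan(.646,.009,.004,-41)
```

```text
at [0.6453 0.0042 0.0708] yaw -41.2 z-axis [-6.0e-04 -1.7e-03 -1.0e+00] t 32.4 w 0.9952751267091392 F [-0.3 -0.7 -0.5] n 2
each x2: [-0.009, -0.014, 0.223, 0.002, -0.001, -0.004]
```

Request:
play_rows(rows=[[-0.01,-0.015,0.22,0,0,0,-1],[-0.01,-0.01,0.2,0,0,0,-1],[0,0,0.01,0,0,0,-1]])

```text
clock: 32.7
position: [0.646, 0.0051, 0.0087]
ee_rot: [2.937, -1.111, 0.006]
force: [0.2, 0.2, -1.0]
width: 1.0
```

Run:
```python
from h import *
plan(.646,.009,.004,-41)
```

```text
at [0.646  0.0051 0.0087] yaw -41.4 z-axis [ 0.0027 -0.0032 -1.    ] t 32.7 w 0.9997925794416742 F [ 0.2  0.2 -1. ] n 1
each x1: [-0.017, -0.019, 0.031, 0.001, -0.008, -0.015]
```

Request:
play_rows(rows=[[-0.017,-0.03,0.03,0,-0.01,-0.01,-1],[0,0,0.01,0,0,0,1],[0,0,0.005,0,0,0,1],[0,0,0.005,0,0,0,1],[0,0,0,0,0,0,1]])

```text
clock: 33.2
position: [0.6502, 0.0094, 0.0074]
ee_rot: [-2.939, 1.104, -0.008]
force: [0.2, 0.2, 0.2]
width: 0.703
```

Request:
play_rows(rows=[[0,0,0,0,0,0,1],[0,0,0,0,0,0,1]])

```text
clock: 33.4
position: [0.6507, 0.0094, 0.0083]
ee_rot: [-2.938, 1.104, -0.01]
force: [-0.1, 0.0, -1.7]
width: 0.564
```

Run:
```python
from h import *
i=get_image("wrist");cv2.imwrite("pics/w23.png",i)
plan(.646,.009,.1,-41)
```

```text
at [0.6506 0.0093 0.0083] yaw -41.2 z-axis [ 6.6e-03  2.0e-04 -1.0e+00] t 33.45 w 0.56400244668392 F [-0.   0.3 -1.8] n 2
each x2: [-0.009, 0.01, -0.306, -0.005, -0.005, -0.003]
```

View pics/w23.png

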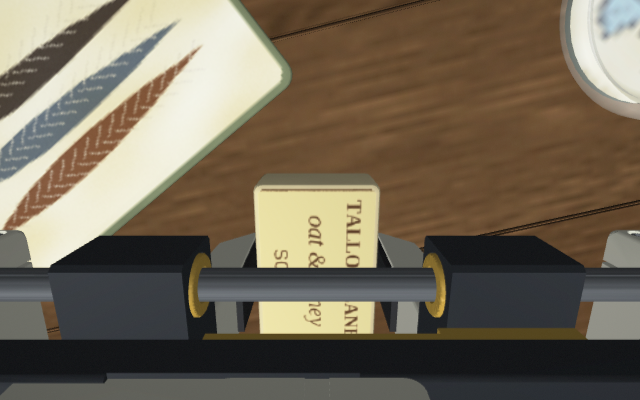

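Request:
play_rows(rows=[[0,0,0,0,0,0,-0.5],[-0.01,0.01,0.02,0,0,0,-0.4],[0,0,0.02,0,0,0,-0.4]], force=35)

```text
clock: 33.75
position: [0.6487, 0.0092, 0.0023]
ee_rot: [-2.938, 1.104, -0.011]
force: [-0.8, 0.5, 0.4]
width: 0.702
```

Request:
play_rows(rows=[[0,0,0.015,0,0,0,1],[0,0,0.01,0,0,0,1],[0,0,0,0,0,0,1],[0,0,0,0,0,0,1]])

```text
clock: 34.15
position: [0.6477, 0.0116, 0.0007]
ee_rot: [-2.938, 1.102, -0.008]
force: [0.6, -0.4, -1.4]
width: 0.56
```

Run:
```python
from h import *
i=get_image("wrist");cv2.imwrite("pics/w24.png",i)
plan(.646,.009,.1,-41)
```

```text
at [6.477e-01 1.160e-02 6.000e-04] yaw -41.1 z-axis [ 0.006   0.0019 -1.    ] t 34.2 w 0.5653775134278461 F [ 0.5  1.1 -0.3] n 3
each x3: [0.002, 0.006, -0.221, -0.004, -0.002, -0.001]
```

View pics/w24.png

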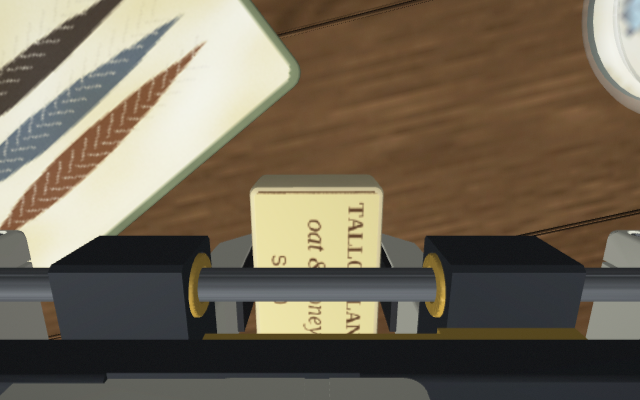

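Run:
```python
from h import *
tinoff((316,190),.0255)
tinoff((252,205),.0255);tinoff((382,205),.0255)
```

```text
tool-frame edge [-0.0005 -0.036  -0.0253] centre y ~ -0.004
tool-frame edge [-0.0249 -0.0301 -0.0254] centre y ~ 0.0019
tool-frame edge [ 0.0246 -0.0301 -0.0253] centre y ~ 0.0019
```

Request:
play_rows(rows=[[0,0,-0.15,0,0,0,1],[0,0,-0.25,0,0,0,1],[0,0,-0.3,0,0,0,1]])

```text
clock: 34.5
position: [0.6416, 0.0103, 0.0994]
ee_rot: [2.939, -1.102, -0.014]
force: [1.2, -0.6, -1.2]
width: 0.559
```

Run:
```python
from h import *
plan(.520,-.18,.115,-1)
```

```text
at [0.6416 0.0103 0.0994] yaw -41.1 z-axis [-9.5e-03  6.0e-04 -1.0e+00] t 34.5 w 0.5594418473616645 F [ 1.2 -0.6 -1.2] n 5
[0.044, 0.298, -0.019, 0.001, 0.004, -0.28]
[0.003, 0.301, -0.019, 0.001, 0.004, -0.28]
[-0.039, 0.299, -0.02, 0.001, 0.004, -0.28]
[-0.081, 0.29, -0.02, 0.001, 0.004, -0.28]
[-0.12, 0.276, -0.02, 0.001, 0.004, -0.28]
```

Request:
play_rows(rows=[[0.044,0.298,-0.03,0,0.004,-0.28,1],[0,0.3,-0.03,0,0.004,-0.28,1],[-0.04,0.3,-0.02,0,0,-0.28,1],[-0.08,0.29,-0.02,0,0,-0.28,1],[-0.12,0.24,-0.02,0,0,-0.27,1]])

```text
clock: 35.0
position: [0.526, -0.1729, 0.1227]
ee_rot: [-3.14, -0.02, -0.011]
force: [-0.1, -1.2, -1.4]
width: 0.562
```

Request:
play_rows(rows=[[0,0,0,0,0,0,1],[0,0,0,0,0,0,1]])

```text
clock: 35.2
position: [0.5213, -0.1813, 0.1217]
ee_rot: [3.141, 0.009, 0.005]
force: [0.0, -0.3, -1.3]
width: 0.56
```

Run:
```python
from h import *
plan(.5205,-.196,.08,-1)
cv2.imwrite("pics/w25.png",get_image("wrist"))
i=get_image("scene"); crop(i,290,120,130,100,6,"pics/s25.png")
```

```text
at [ 0.5213 -0.1813  0.1217] yaw 0.3 z-axis [ 0.0034 -0.001  -1.    ] t 35.2 w 0.5600510075578332 F [ 0.  -0.3 -1.3] n 1
[-0.007, 0.098, 0.278, 0.002, -0.007, 0.047]
```

View pics/s25.png

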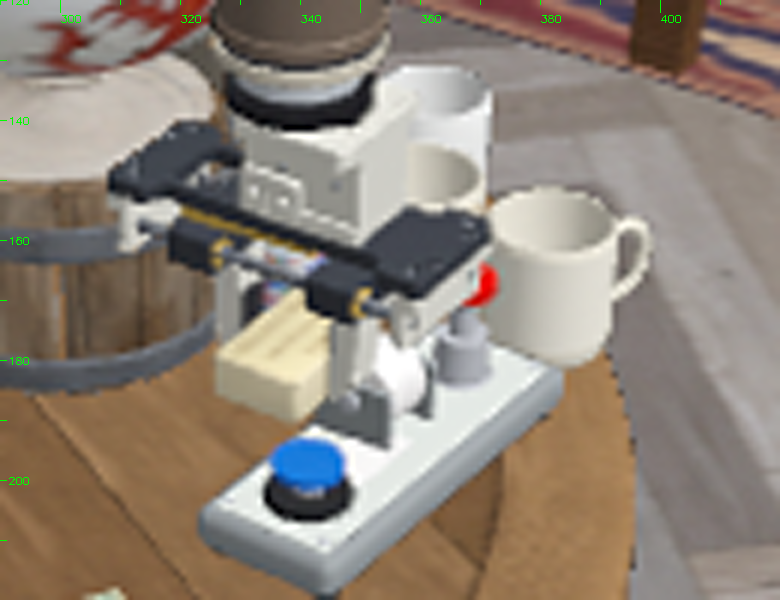

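View pics/w25.png

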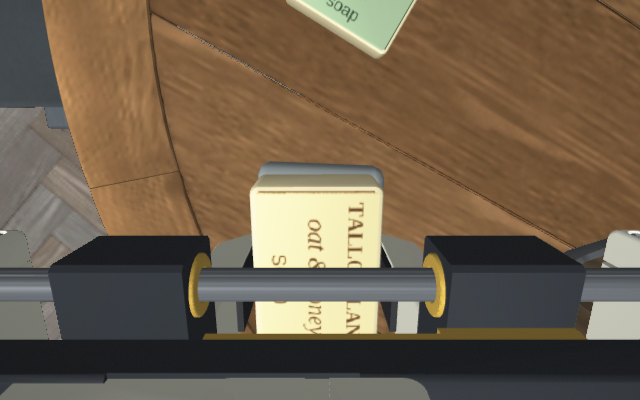

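Request:
play_rows(rows=[[-0.005,0.09,0.12,0,-0.005,0.03,1],[0,0,0.12,0,0,0,1],[0,0,0.08,0,0,0,1],[0,0,0,0,0,0,1]])

```text
clock: 35.7
position: [0.5235, -0.1919, 0.0691]
ee_rot: [3.141, -0.009, 0.001]
force: [1.2, -0.2, -0.7]
width: 0.563
```

Run:
```python
from h import *
plan(.5205,-.196,.047,-1)
i=get_image("scene"); crop(i,290,120,130,100,6,"pics/s26.png")
```

```text
at [ 0.5235 -0.1919  0.0691] yaw -0.3 z-axis [ 7.e-04 -5.e-04 -1.e+00] t 35.7 w 0.5626391304047914 F [ 1.2 -0.2 -0.7] n 1
each x1: [-0.02, 0.028, 0.147, 0.001, -0.001, 0.023]
```

View pics/s26.png

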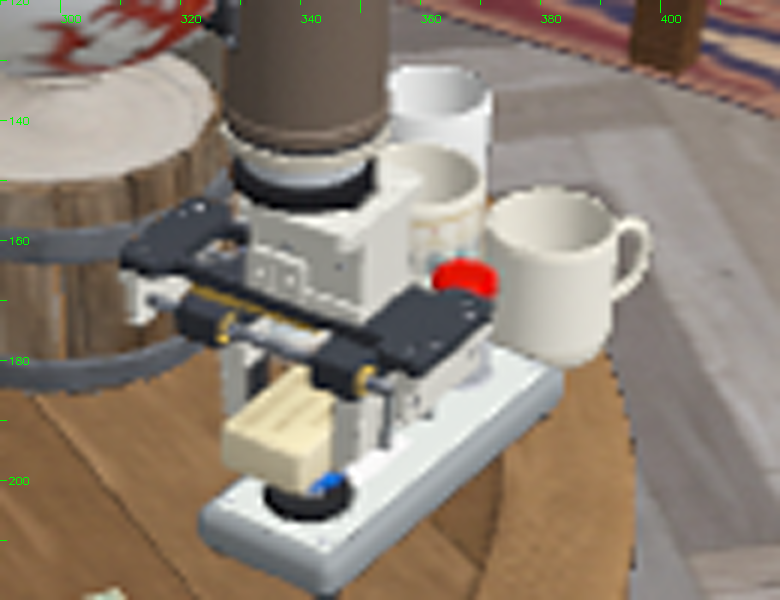

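Request:
play_rows(rows=[[-0.02,0.03,0.04,0,0,0.01,1],[-0.005,0.005,0.04,0,0,0,1],[0,0,0,0,0,0,1]])

```text
clock: 36.05
position: [0.5209, -0.1968, 0.0576]
ee_rot: [3.141, -0.016, 0.004]
force: [0.0, -0.8, -1.7]
width: 0.566
```

Run:
```python
from h import *
plan(.5205,-.197,.047,-1)
```

```text
at [ 0.5209 -0.1968  0.0576] yaw -0.6 z-axis [ 2.8e-03 -6.0e-04 -1.0e+00] t 36.05 w 0.5656101089120498 F [ 0.  -0.8 -1.7] n 1
each x1: [-0.003, 0.001, 0.071, 0.001, -0.006, 0.015]
```

Request:
play_rows(rows=[[0,0,0.04,0,0,0,1],[0,0,0.03,0,0,0,1],[0,0,0.02,0,0,0,1],[0,0,0.012,0,0,0,1]])

```text
clock: 36.45
position: [0.5216, -0.1971, 0.0458]
ee_rot: [3.138, -0.017, 0.007]
force: [-13.0, 2.1, 39.6]
width: 0.564
```

Request:
play_rows(rows=[[0,0,0.01,0,0,0,1],[0,0,0.01,0,0,0,1],[0,0,0.01,0,0,0,1],[0,0,0.01,0,0,0,1]])

```text
clock: 36.85
position: [0.5216, -0.1971, 0.046]
ee_rot: [3.134, -0.016, 0.009]
force: [-7.0, 1.5, 21.3]
width: 0.567
```

Request:
play_rows(rows=[[0,0,0.01,0,0,0,1],[0,0,0.01,0,0,0,1],[0,0,0.01,0,0,0,1],[0,0,0.01,0,0,0,1],[0,0,0.01,0,0,0,1]])

```text
clock: 37.35
position: [0.5216, -0.1971, 0.046]
ee_rot: [3.128, -0.016, 0.012]
force: [-7.7, 1.3, 20.7]
width: 0.562
```

Run:
```python
from h import *
plan(.520,-.2025,.13,-1)
cv2.imwrite("pics/w27.png",get_image("wrist"))
i=get_image("scene"); crop(i,290,120,130,100,6,"pics/s27.png")
```

```text
at [ 0.5216 -0.1971  0.046 ] yaw -0.6 z-axis [ 0.0078 -0.0135 -0.9999] t 37.35 w 0.5621982137155547 F [-7.7  1.3 20.7] n 2
each x2: [-0.003, 0.022, -0.28, 0.013, -0.008, 0.007]
```

View pics/s27.png

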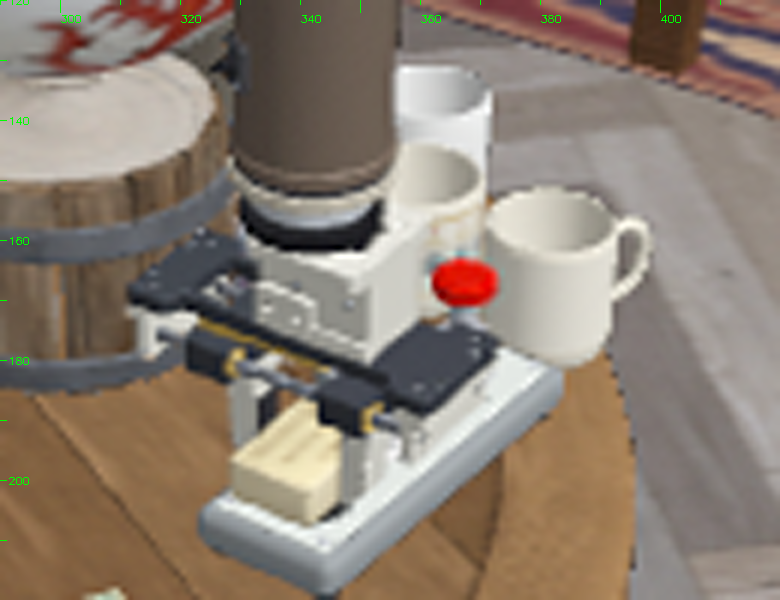

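View pics/w27.png

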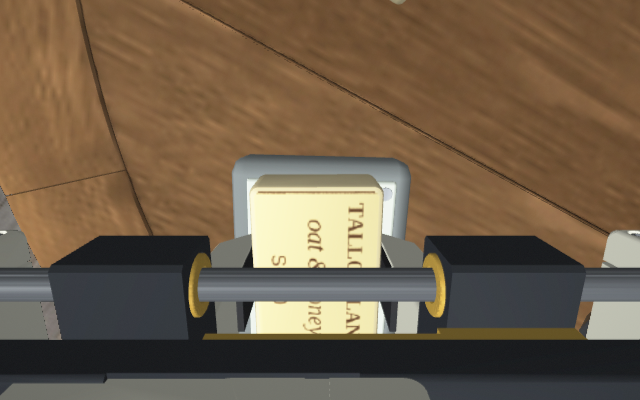

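Run:
```python
from h import *
print(unproj("wrist",(320,158),.030),unproj("wrist",(316,191),.071),unproj("wrist",(234,200),.03),unproj("wrist",(409,200),.03))
print(unproj("wrist",(252,210),.071),unproj("wrist",(382,210),.071))
```

```text
[ 0.52255866 -0.15456781  0.03      ] [ 0.52031113 -0.16048453  0.071     ] [ 0.47969291 -0.17504783  0.03      ] [ 0.56675777 -0.17614923  0.03      ]
[ 0.49581637 -0.16765856  0.071     ] [ 0.54548059 -0.16829862  0.071     ]
```

The pad is at its stop and the soap is centred to about 2 mm; the slab-end gap reads 5.9 mm against the 6 mm expected. I'll take it to the feather tray.

Request:
play_rows(rows=[[0,0,-0.15,0.01,0,0,1],[0,0,-0.2,0,0,0,1],[0,0,-0.15,0,0,0,1]])

```text
clock: 37.75
position: [0.5196, -0.1958, 0.1208]
ee_rot: [3.134, -0.015, 0.007]
force: [0.9, -0.0, -2.0]
width: 0.567
```

Run:
```python
from h import *
plan(.653,.129,.11,88)
```

```text
at [ 0.5196 -0.1958  0.1208] yaw -0.6 z-axis [ 0.0043 -0.0071 -1.    ] t 37.75 w 0.5668186021821908 F [ 0.9 -0.  -2. ] n 11
[0.079, -0.198, 0.006, 0.002, 0.0, -0.281]
[0.106, -0.185, 0.006, 0.002, 0.0, -0.281]
[0.131, -0.168, 0.006, 0.002, 0.0, -0.281]
[0.153, -0.148, 0.006, 0.002, 0.0, -0.281]
[0.172, -0.125, 0.006, 0.002, 0.0, -0.281]
[0.188, -0.1, 0.006, 0.002, 0.0, -0.281]
[0.2, -0.073, 0.006, 0.002, 0.0, -0.281]
[0.208, -0.044, 0.006, 0.002, 0.0, -0.281]
[0.212, -0.014, 0.007, 0.002, 0.0, -0.281]
[0.212, 0.016, 0.007, 0.002, 0.0, -0.281]
[0.208, 0.045, 0.007, 0.002, 0.0, -0.281]
```

Request:
play_rows(rows=[[0.08,-0.198,0.005,0,0,-0.28,1],[0.106,-0.185,0.005,0,0,-0.28,1],[0.13,-0.168,0.005,0,0,-0.28,1],[0.153,-0.148,0.005,0,0,-0.28,1],[0.172,-0.125,0.005,0,0,-0.28,1]])

```text
clock: 38.25
position: [0.5832, -0.0511, 0.1196]
ee_rot: [2.934, 1.074, 0.01]
force: [0.6, -0.8, -1.2]
width: 0.559
```

Request:
play_rows(rows=[[0.188,-0.1,0.005,0,0,-0.28,1],[0.2,-0.073,0.005,0,0,-0.28,1],[0.208,-0.044,0.005,0,0,-0.28,1],[0.21,-0.014,0.005,0,0,-0.28,1],[0.2,0.016,0.005,0,0,-0.28,1]])

```text
clock: 38.75
position: [0.6426, 0.1012, 0.1132]
ee_rot: [2.357, 2.047, 0.0]
force: [0.1, -0.1, -1.2]
width: 0.563
```

Run:
```python
from h import *
plan(.653,.129,.06,88)
```

```text
at [0.6426 0.1012 0.1132] yaw 81.9 z-axis [ 0.013  -0.0146 -0.9998] t 38.75 w 0.5634816369691155 F [ 0.1 -0.1 -1.2] n 2
[0.099, 0.019, 0.176, 0.014, 0.013, -0.106]
[0.096, 0.025, 0.177, 0.014, 0.013, -0.106]
```

Request:
play_rows(rows=[[0.09,0.02,0.15,0.014,0.013,-0.1,1],[0.08,0.025,0.15,0.014,0.013,-0.1,1],[0,0,0,0,0,0,1],[0,0,0,0,0,0,1]])

```text
clock: 39.15
position: [0.6538, 0.1334, 0.0663]
ee_rot: [-2.249, -2.19, -0.007]
force: [-0.9, -1.1, -1.6]
width: 0.563
```

Run:
```python
from h import *
cv2.imwrite("pics/w28.png",get_image("wrist"))
plan(.653,.129,.02,88)
```

```text
at [0.6536 0.1331 0.0664] yaw 88.5 z-axis [ 0.0012  0.0046 -1.    ] t 39.2 w 0.5599590381962138 F [-0.9  0.2 -2.2] n 1
each x1: [-0.029, -0.003, 0.309, 0.002, -0.009, 0.016]
```

View pics/w28.png

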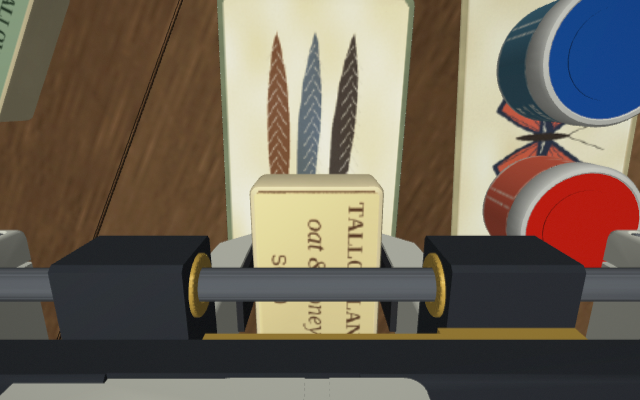

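Request:
play_rows(rows=[[-0.015,0,0.15,0,-0.005,0.01,1],[-0.015,0,0.15,0,-0.005,0,1],[0,0,0.02,0,0,0,1]])

```text
clock: 39.5
position: [0.6557, 0.1264, 0.0214]
ee_rot: [2.259, 2.175, 0.006]
force: [-1.2, -0.1, -0.9]
width: 0.565
```

Run:
```python
from h import *
plan(.653,.129,.009,88)
```

```text
at [0.6557 0.1264 0.0214] yaw 87.8 z-axis [ 0.0071 -0.0015 -1.    ] t 39.5 w 0.5651660583167629 F [-1.2 -0.1 -0.9] n 1
each x1: [0.017, -0.019, 0.082, 0.014, 0.002, -0.006]
```

Request:
play_rows(rows=[[0.01,-0.02,0.04,0.01,0,0,1],[0,0,0.03,0,0,0,1],[0,0,0.02,0,0,0,1],[0,0,0.015,0,0,0,1]])

```text
clock: 39.9
position: [0.6544, 0.1274, 0.0088]
ee_rot: [2.263, 2.172, 0.006]
force: [0.6, -0.9, -1.5]
width: 0.564
```

Request:
play_rows(rows=[[0,0,0.015,0.005,0,0,1],[0,0,0.012,0,0,0,1]])

```text
clock: 40.1
position: [0.6546, 0.1275, 0.0084]
ee_rot: [2.263, 2.172, 0.003]
force: [-7.7, -3.8, 16.5]
width: 0.563
```

Contact. I'll release and raise.

Request:
play_rows(rows=[[0,0,-0.007,0,0,0,-0.5],[0,0,0,0,0,0,-0.5],[0,0,0,0,0,0,-0.8],[0,0,0,0,0,0,-0.8],[0,0,-0.05,0,0,0,-0.8]])

```text
clock: 40.6
position: [0.6552, 0.1279, 0.0182]
ee_rot: [2.263, 2.171, 0.005]
force: [0.7, -0.9, 0.2]
width: 0.893
```

Request:
play_rows(rows=[[0,0,-0.25,0,0,0,-1],[0,0,-0.3,0,0,0,-1],[0,0,-0.3,0,0,0,-1],[0,0,0,0,0,0,-1]])

```text
clock: 41.0
position: [0.6537, 0.1289, 0.1509]
ee_rot: [2.263, 2.174, 0.004]
force: [0.4, -0.4, -0.4]
width: 1.001
```

Run:
```python
from h import *
i=get_image("wrist");cv2.imwrite("pics/w29.png",i)
plan(.48,-.15,.15,90)
```

```text
at [0.6526 0.1279 0.1479] yaw 87.7 z-axis [ 8.e-04 -2.e-03 -1.e+00] t 41.05 w 0.9988714648035447 F [ 0.1 -0.   0.4] n 7
[-0.271, -0.154, -0.002, 0.0, 0.001, -0.012]
[-0.27, -0.155, -0.002, 0.0, 0.001, -0.012]
[-0.269, -0.157, -0.002, 0.0, 0.001, -0.012]
[-0.268, -0.158, -0.002, 0.0, 0.001, -0.012]
[-0.267, -0.16, -0.002, 0.0, 0.001, -0.012]
[-0.267, -0.161, -0.002, 0.0, 0.001, -0.012]
[-0.266, -0.163, -0.002, 0.0, 0.001, -0.012]
```

View pics/w29.png

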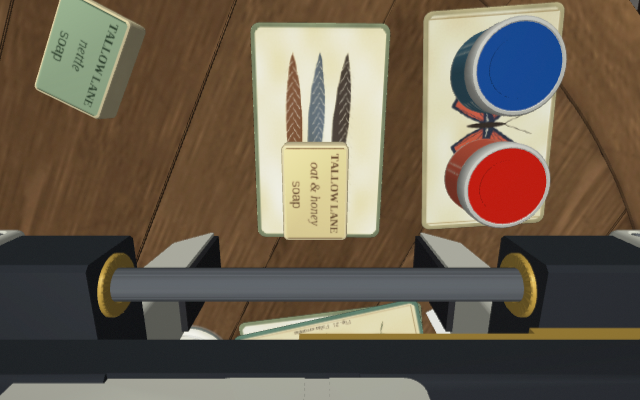

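Run:
```python
from h import *
S=[unproj("wrist",p,.034) for p in [(282,144),(348,144),(348,239),(284,237)]]
T=[unproj("wrist",p,.008) for p in [(252,25),(390,27),(380,237),(259,234)]]
print(np.mean(S,0),np.mean(T,0)); print([np.linalg.norm(T[k]-T[k-1]).round(3) for k in range(4)],[np.linalg.norm(S[k]-S[k-1]).round(3) for k in range(4)])
d=T[2]-T[1]+T[3]-T[0];print(np.degrees(np.arctan2(d[1],d[0])))
```

```text
[0.64922902 0.12609352 0.034     ] [0.6102583  0.13144527 0.008     ]
[np.float64(0.168), np.float64(0.104), np.float64(0.169), np.float64(0.106)] [np.float64(0.074), np.float64(0.049), np.float64(0.076), np.float64(0.051)]
-2.570018856264165
```

Request:
play_rows(rows=[[-0.27,-0.155,0,0,0,-0.01,1],[-0.27,-0.155,0,0,0,-0.01,1],[-0.27,-0.157,0,0,0,-0.01,1],[-0.27,-0.158,0,0,0,-0.01,1],[-0.267,-0.16,0,0,0,-0.01,1]])

```text
clock: 41.55
position: [0.5252, -0.0688, 0.1444]
ee_rot: [-2.223, -2.215, -0.003]
force: [-0.0, -0.2, -0.3]
width: 0.618
```

Request:
play_rows(rows=[[-0.267,-0.16,0,0,0,-0.01,1],[-0.266,-0.16,0,0,0,-0.01,1]])

```text
clock: 41.75
position: [0.4733, -0.1517, 0.1426]
ee_rot: [-2.209, -2.226, -0.0]
force: [0.3, -1.1, -0.1]
width: 0.44
```

Run:
```python
from h import *
plan(.515,-.343,.14,90)
```

```text
at [ 0.4733 -0.1517  0.1426] yaw 90.4 z-axis [-0.0039  0.0039 -1.    ] t 41.75 w 0.44022340891480116 F [ 0.3 -1.1 -0.1] n 5
each x5: [-0.255, 0.054, 0.002, -0.002, -0.002, 0.003]
```

Request:
play_rows(rows=[[-0.255,0.058,-0.01,0,0,0,1],[-0.255,0.058,0,0,0,0,1],[-0.255,0.058,0,0,0,0,1],[-0.255,0.058,0,0,0,0,1],[-0.24,0.058,0,0,0,0,1]])

```text
clock: 42.25
position: [0.5086, -0.3504, 0.1386]
ee_rot: [-2.207, -2.217, 0.013]
force: [0.8, -0.0, -0.3]
width: 0.02
```

Request:
play_rows(rows=[[0,0,0.08,0,0,0,1],[0,0,0.06,0,0,0,1],[0,0,0,0,0,0,1]])

```text
clock: 42.55
position: [0.5061, -0.3558, 0.1129]
ee_rot: [-2.214, -2.206, 0.015]
force: [-0.4, -0.2, 0.2]
width: 0.006
```

Run:
```python
from h import *
plan(.515,-.349,.115,90)
i=get_image("top"); crop(i,255,140,100,80,7,"pics/t30.png")
```

```text
at [ 0.5061 -0.3558  0.1129] yaw 89.8 z-axis [-0.0185  0.0046 -0.9998] t 42.55 w 0.006290051684477261 F [-0.4 -0.2  0.2] n 1
each x1: [0.046, 0.059, -0.015, -0.037, -0.009, -0.007]
```

View pics/t30.png

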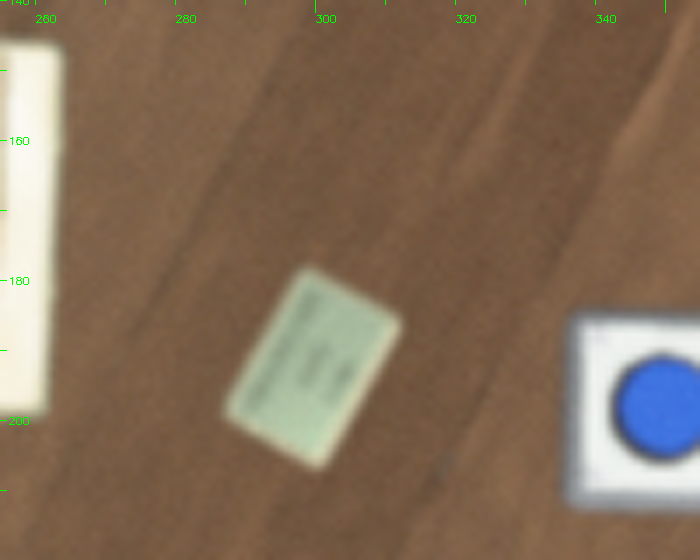

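Request:
play_rows(rows=[[0.045,0.06,0,-0.035,-0.01,0,1],[0,0,0,0,0,0,1]])

```text
clock: 42.8
position: [0.5166, -0.3455, 0.114]
ee_rot: [2.22, 2.221, 0.001]
force: [-0.3, 0.8, -0.2]
width: 0.006
```

Run:
```python
from h import *
plan(.515,-.349,.086,90)
```

```text
at [ 0.5166 -0.3455  0.114 ] yaw 90.0 z-axis [ 1.4e-03 -1.0e-04 -1.0e+00] t 42.8 w 0.0064094446448725246 F [-0.3  0.8 -0.2] n 1
each x1: [-0.023, -0.011, 0.187, 0.003, 0.0, 0.001]
```

Request:
play_rows(rows=[[-0.02,-0.01,0.08,0,0,0,1],[0,0,0.08,0,0,0,1],[0,0,0.05,0,0,0,1],[0,0,0.03,0,0,0,1],[0,0,0.02,0,0,0,1]])

```text
clock: 43.3
position: [0.5168, -0.3479, 0.0861]
ee_rot: [2.211, 2.217, -0.009]
force: [-13.5, 4.1, 32.2]
width: 0.001
```

Request:
play_rows(rows=[[0,0,0.012,0,0,0,1],[0,0,0.012,0,0,0,1],[0,0,0.012,0,0,0,1],[0,0,0.012,0,0,0,1]])

```text
clock: 43.7
position: [0.5167, -0.3479, 0.0862]
ee_rot: [2.207, 2.213, -0.017]
force: [-9.6, 3.1, 25.5]
width: 0.006
```

Request:
play_rows(rows=[[0,0,-0.1,0,0,0,1],[0,0,-0.2,0,0.02,0,1],[0,0,-0.2,0.02,0,0,1]])

```text
clock: 44.0
position: [0.5141, -0.3466, 0.1586]
ee_rot: [-2.216, -2.223, 0.021]
force: [0.8, -0.5, -0.3]
width: 0.006
```

Run:
```python
from h import *
i=get_image("top"); crop(i,180,140,145,110,5,"pics/t31.png")
plan(.542,-.043,.13,58)
```

```text
at [ 0.5167 -0.3466  0.1638] yaw 90.2 z-axis [-0.0062 -0.01   -0.9999] t 44.05 w 0.006085382086936612 F [ 1.3 -0.1  4.5] n 7
[0.289, 0.025, 0.029, -0.001, 0.003, 0.161]
[0.29, 0.002, 0.03, -0.001, 0.003, 0.161]
[0.29, -0.021, 0.03, -0.001, 0.003, 0.161]
[0.287, -0.044, 0.031, -0.001, 0.003, 0.161]
[0.282, -0.067, 0.031, -0.001, 0.003, 0.161]
[0.276, -0.09, 0.031, -0.001, 0.003, 0.161]
[0.268, -0.112, 0.032, -0.001, 0.003, 0.161]
```

View pics/t31.png

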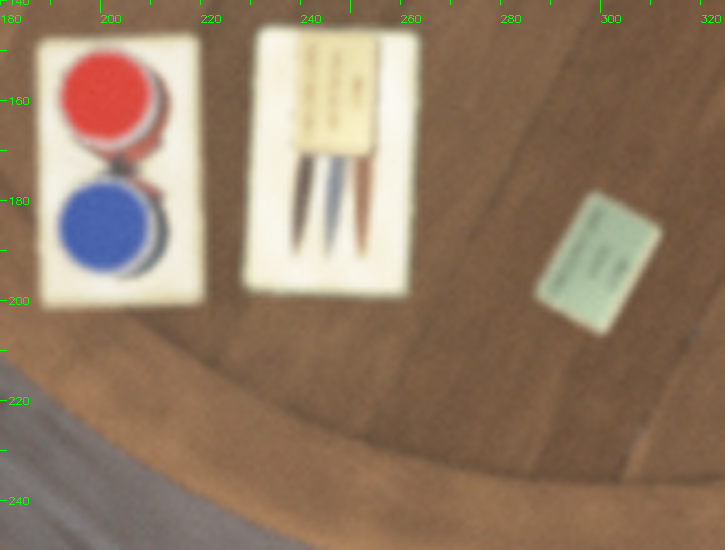

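Request:
play_rows(rows=[[0.29,0.025,0,0,0,0.16,1],[0.29,0,0.02,0,0,0.16,1],[0.29,-0.02,0.03,0,0,0.16,0],[0.287,-0.044,0.03,0,0,0.16,-1],[0.28,-0.067,0.03,0,0,0.16,-1]])

```text
clock: 44.55
position: [0.5368, -0.1339, 0.1416]
ee_rot: [2.633, 1.695, -0.017]
force: [0.6, 0.8, -0.0]
width: 0.22
```

Request:
play_rows(rows=[[0.276,-0.09,0.03,0,0,0.16,-1],[0.24,-0.11,0.03,0,0,0.16,-1],[0,0,0,0,0,0,-1],[0,0,0,0,0,0,-1]])

```text
clock: 44.95
position: [0.5436, -0.0403, 0.1282]
ee_rot: [2.76, 1.482, -0.015]
force: [-0.7, -0.5, -0.2]
width: 0.564
```

Run:
```python
from h import *
i=get_image("wrist");cv2.imwrite("pics/w32.png",i)
plan(.542,-.043,.06,58)
```

```text
at [ 0.5435 -0.0398  0.1283] yaw 56.5 z-axis [-0.0037 -0.0115 -0.9999] t 45.0 w 0.6080177917577001 F [-0.4  0.4 -1.3] n 2
[-0.009, 0.001, 0.228, 0.003, 0.012, -0.027]
[-0.01, 0.001, 0.228, 0.003, 0.012, -0.027]
```

View pics/w32.png

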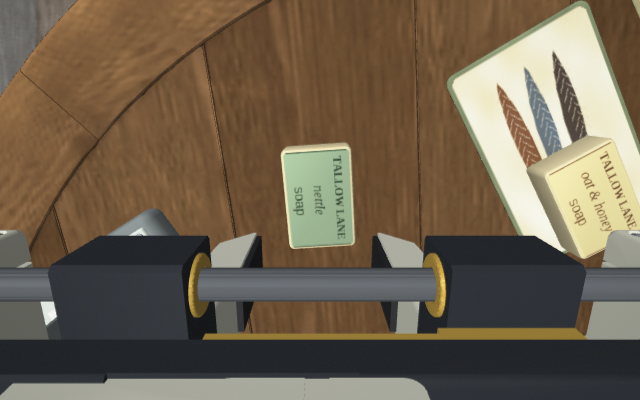

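Run:
```python
from h import *
P=[unproj("wrist",p,.026) for p in [(283,151),(350,147),(355,243),(291,247)]]
print(np.mean(P,0)); d=(P[2]-P[1]+P[3]-P[0]);print(np.degrees(np.arctan2(d[1],d[0])),np.linalg.norm(P[1]-P[0]),np.linalg.norm(P[1]-P[2]))
plan(.542,-.042,.06,60)
```

```text
[ 0.54289716 -0.03961604  0.026     ]
-29.65622535089229 0.048273663084484664 0.07391390211688323
at [ 0.5435 -0.0398  0.1283] yaw 56.5 z-axis [-0.0037 -0.0115 -0.9999] t 45.0 w 0.6080177917577001 F [-0.4  0.4 -1.3] n 2
[-0.006, -0.001, 0.228, 0.003, 0.012, -0.062]
[-0.008, -0.001, 0.228, 0.003, 0.012, -0.062]
```

Request:
play_rows(rows=[[-0.005,0,0.22,0,0.012,-0.06,-1],[-0.005,0,0.22,0,0.012,-0.05,-1],[0,0,0,0,0,0,-1],[0,0,0,0,0,0,-1]])

```text
clock: 45.4
position: [0.5437, -0.0467, 0.0611]
ee_rot: [2.724, 1.555, 0.005]
force: [0.8, -0.3, 1.0]
width: 0.952
```

Run:
```python
from h import *
plan(.543,-.041,.002,59.5)
```

```text
at [ 0.5437 -0.0467  0.0611] yaw 59.4 z-axis [ 0.0047 -0.0025 -1.    ] t 45.4 w 0.9518718422576185 F [ 0.8 -0.3  1. ] n 2
each x2: [0.015, -0.013, 0.197, 0.005, -0.0, -0.001]
```

Request:
play_rows(rows=[[0.015,-0.015,0.2,0.005,0,0,-1],[0.015,-0.015,0.18,0,0,0,-1],[0,0,0.02,0,0,0,-1],[0,0,0.01,0,0,0,-1]])

```text
clock: 45.8
position: [0.547, -0.0437, 0.0041]
ee_rot: [2.727, 1.544, 0.012]
force: [0.7, -0.7, 0.6]
width: 1.001
```

Run:
```python
from h import *
plan(.543,-.041,.001,59.5)
```

```text
at [ 0.547  -0.0437  0.0041] yaw 59.0 z-axis [ 0.0104 -0.003  -0.9999] t 45.8 w 1.0008781659633932 F [ 0.7 -0.7  0.6] n 1
each x1: [0.002, -0.032, 0.02, 0.021, -0.006, -0.016]
```

Request:
play_rows(rows=[[0,-0.03,0.02,0.02,-0.005,-0.01,1],[0,0,0.015,0,0,0,1],[0,0,0.015,0,0,0,1],[0,0,0.01,0,0,0,1],[0,0,0.01,0,0,0,1]])

```text
clock: 46.3
position: [0.5468, -0.0429, 0.0003]
ee_rot: [2.726, 1.548, 0.008]
force: [-2.2, -2.1, 12.0]
width: 0.615
```

Request:
play_rows(rows=[[0,0,0,0,0,0,1],[0,0,0,0,0,0,1]])

```text
clock: 46.5
position: [0.5477, -0.0431, 0.0016]
ee_rot: [2.724, 1.547, 0.011]
force: [-0.8, -0.3, -0.7]
width: 0.561
```

Run:
```python
from h import *
i=get_image("wrist");cv2.imwrite("pics/w33.png",i)
plan(.543,-.041,.1,60)
```

```text
at [ 0.5477 -0.0431  0.0016] yaw 59.2 z-axis [ 0.0101 -0.004  -0.9999] t 46.55 w 0.5671373361481797 F [-0.1 -0.7 -0.7] n 3
each x3: [-0.001, -0.009, -0.219, 0.007, -0.001, -0.01]
```

View pics/w33.png

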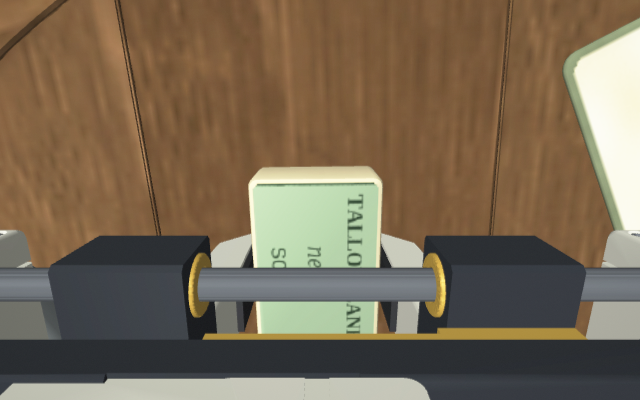

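Request:
play_rows(rows=[[0,0,-0.15,0.007,0,0,1],[0,0,-0.25,0,0,0,1],[0,0,-0.3,0,0,0,1]])

```text
clock: 46.85
position: [0.5424, -0.0433, 0.1035]
ee_rot: [-2.73, -1.552, 0.008]
force: [1.5, -1.2, -1.5]
width: 0.562
```

Run:
```python
from h import *
plan(.520,-.185,.12,-1)
```

```text
at [ 0.5424 -0.0433  0.1035] yaw 59.2 z-axis [-0.0053 -0.001  -1.    ] t 46.85 w 0.5621331151584589 F [ 1.5 -1.2 -1.5] n 8
[-0.111, 0.044, -0.014, -0.0, 0.001, 0.263]
[-0.104, 0.059, -0.014, -0.0, 0.001, 0.263]
[-0.096, 0.072, -0.014, -0.0, 0.001, 0.263]
[-0.085, 0.084, -0.014, -0.0, 0.001, 0.263]
[-0.074, 0.094, -0.014, -0.0, 0.001, 0.263]
[-0.061, 0.103, -0.014, -0.0, 0.001, 0.263]
[-0.047, 0.11, -0.014, -0.0, 0.001, 0.263]
[-0.032, 0.115, -0.014, -0.0, 0.001, 0.263]
```

Request:
play_rows(rows=[[-0.11,0.044,-0.015,0,0,0.26,1],[-0.104,0.059,-0.015,0,0,0.26,1],[-0.096,0.072,-0.015,0,0,0.26,1],[-0.085,0.084,-0.015,0,0,0.26,1],[-0.074,0.094,-0.015,0,0,0.26,1]])

```text
clock: 47.35
position: [0.5315, -0.1302, 0.1217]
ee_rot: [-3.088, -0.573, -0.008]
force: [0.9, 0.3, -0.5]
width: 0.567
```

Request:
play_rows(rows=[[-0.06,0.103,-0.01,0,0,0.26,1],[-0.047,0.11,0,0,0,0.26,1],[-0.032,0.115,0,0,0,0.26,1],[0,0,0,0,0,0,1],[0,0,0,0,0,0,1]])

```text
clock: 47.85
position: [0.5206, -0.1875, 0.1229]
ee_rot: [-3.14, 0.068, -0.006]
force: [0.4, -0.8, -0.8]
width: 0.562
```

Run:
```python
from h import *
plan(.5205,-.200,.07,-1)
```

```text
at [ 0.5206 -0.1875  0.1229] yaw -2.5 z-axis [ 0.0037  0.001  -1.    ] t 47.85 w 0.5624419876210334 F [ 0.4 -0.8 -0.8] n 2
[0.001, 0.042, 0.176, -0.001, -0.004, -0.026]
[0.001, 0.042, 0.176, -0.001, -0.004, -0.026]
```

Request:
play_rows(rows=[[0,0.042,0.16,0,0,-0.01,1],[0,0.042,0.16,0,0,-0.01,1],[0,0,0,0,0,0,1],[0,0,0,0,0,0,1]])

```text
clock: 48.25
position: [0.5221, -0.1955, 0.0748]
ee_rot: [-3.138, 0.029, -0.009]
force: [-1.5, 0.7, -1.3]
width: 0.562
```

Run:
```python
from h import *
plan(.5205,-.200,.06,-1)
cv2.imwrite("pics/w34.png",get_image("wrist"))
i=get_image("scene"); crop(i,290,120,130,100,6,"pics/s34.png")
```

```text
at [ 0.5221 -0.1955  0.0748] yaw -1.0 z-axis [ 0.0059  0.0034 -1.    ] t 48.25 w 0.5621360357645069 F [-1.5  0.7 -1.3] n 1
each x1: [-0.011, 0.03, 0.098, -0.007, -0.012, -0.001]
```

View pics/w34.png

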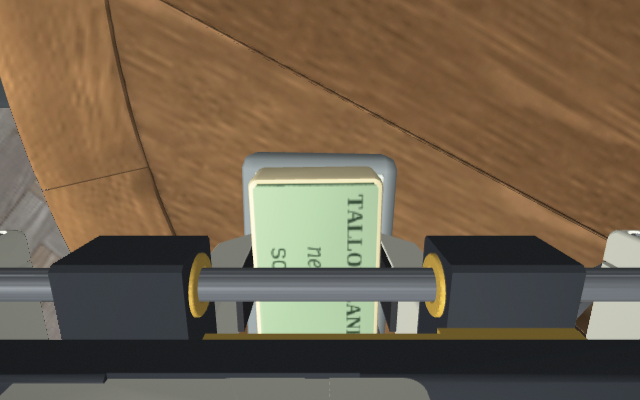

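View pics/s34.png

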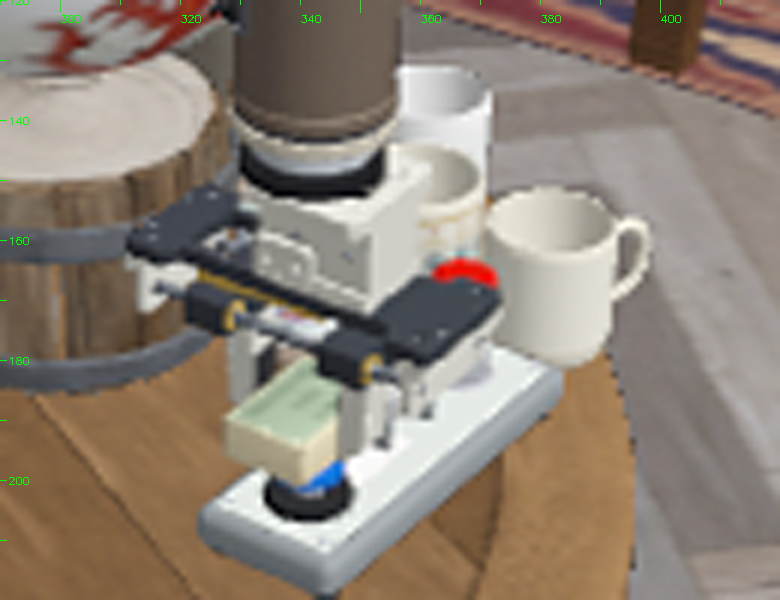

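Run:
```python
from h import *
print(unproj("wrist",(320,155),.030),unproj("wrist",(316,182),.0995),unproj("wrist",(244,200),.03),unproj("wrist",(395,200),.03))
print(unproj("wrist",(250,210),.0995),unproj("wrist",(381,210),.0995))
```

```text
[ 0.52396986 -0.15571359  0.03      ] [ 0.52136736 -0.15650293  0.0995    ] [ 0.47934832 -0.18103723  0.03      ] [ 0.56725961 -0.18285605  0.03      ]
[ 0.49575848 -0.16698548  0.0995    ] [ 0.54622422 -0.16803923  0.0995    ]
```

Request:
play_rows(rows=[[-0.005,0.033,0.05,0,-0.012,0,1],[0,0.005,0.05,0,0,0,1],[0,0,0,0,0,0,1]])

```text
clock: 48.65
position: [0.5228, -0.2015, 0.0612]
ee_rot: [-3.14, 0.027, -0.005]
force: [0.7, 0.3, -0.8]
width: 0.562
```

Run:
```python
from h import *
plan(.521,-.2005,.047,-1)
```

```text
at [ 0.5228 -0.2015  0.0612] yaw -1.0 z-axis [ 0.0033  0.0019 -1.    ] t 48.65 w 0.5623682899657001 F [ 0.7  0.3 -0.8] n 1
each x1: [-0.013, -0.006, 0.094, -0.004, -0.007, 0.0]
```

Request:
play_rows(rows=[[-0.01,-0.005,0.04,0,0,0,1],[0,0,0.04,0,0,0,1],[0,0,0.03,0,0,0,1],[0,0,0.015,0,0,0,1],[0,0,0.012,0,0,0,1]])

```text
clock: 49.15
position: [0.5222, -0.2009, 0.0455]
ee_rot: [3.139, -0.026, 0.008]
force: [-9.1, 2.9, 28.9]
width: 0.564
```

Request:
play_rows(rows=[[0,0,0.01,0,0,0,1],[0,0,0.01,0,0,0,1],[0,0,0.01,0,0,0,1],[0,0,0.01,0,0,0,1]])

```text
clock: 49.55
position: [0.5223, -0.201, 0.0456]
ee_rot: [3.133, -0.024, 0.011]
force: [-8.0, 0.8, 23.2]
width: 0.562
```

Request:
play_rows(rows=[[0,0,0.01,0,0,0,1],[0,0,0.01,0,0,0,1],[0,0,0.01,0,0,0,1],[0,0,0.01,0,0,0,1],[0,0,0.01,0,0,0,1]])

```text
clock: 50.05
position: [0.5222, -0.201, 0.0456]
ee_rot: [3.127, -0.023, 0.013]
force: [-7.0, 1.2, 23.8]
width: 0.567
```

Run:
```python
from h import *
plan(.520,-.2,.13,-1)
cv2.imwrite("pics/w35.png",get_image("wrist"))
i=get_image("scene"); crop(i,290,120,130,100,6,"pics/s35.png")
```

```text
at [ 0.5222 -0.201   0.0456] yaw -0.8 z-axis [ 0.0082 -0.0145 -0.9999] t 50.05 w 0.5672021011374371 F [-7.   1.2 23.8] n 2
each x2: [-0.005, 0.001, -0.281, 0.014, -0.008, 0.003]
```

View pics/w35.png

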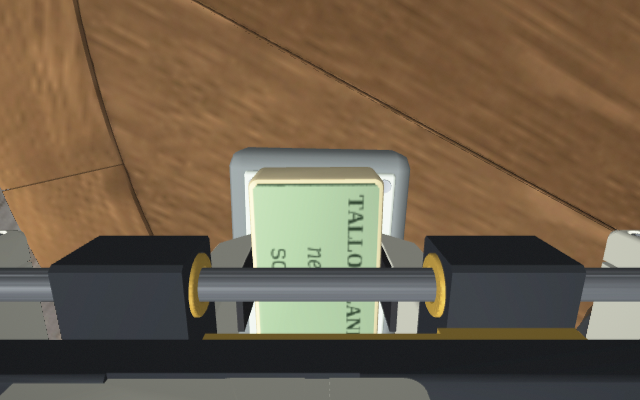

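View pics/s35.png

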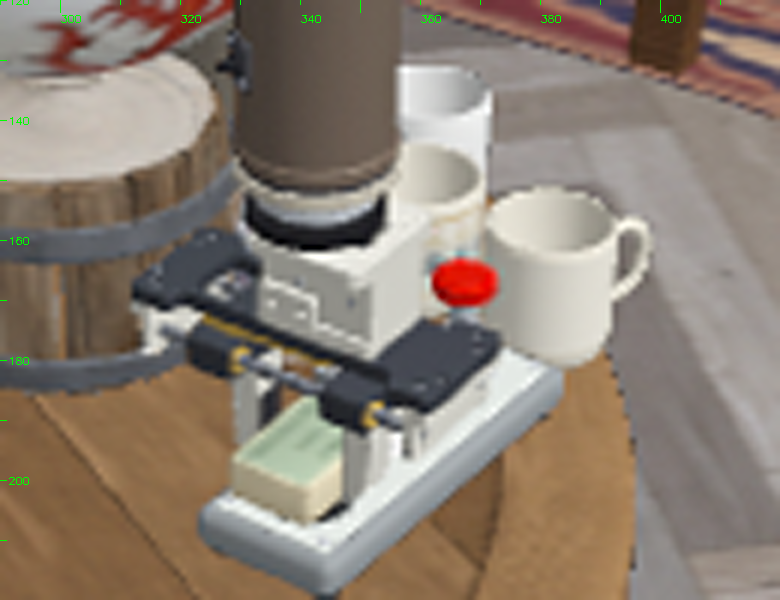

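Request:
play_rows(rows=[[0,0,-0.15,0.01,0,0,1],[0,0,-0.2,0,0,0,1],[0,0,-0.15,0,0,0,1]])

```text
clock: 50.45
position: [0.5196, -0.1993, 0.1197]
ee_rot: [3.134, -0.022, 0.005]
force: [1.4, -0.9, -1.1]
width: 0.561
```

Run:
```python
from h import *
plan(.565,.133,.11,88)
```

```text
at [ 0.5196 -0.1993  0.1197] yaw -0.8 z-axis [ 0.0033 -0.0077 -1.    ] t 50.45 w 0.5607262580794999 F [ 1.4 -0.9 -1.1] n 11
[0.025, -0.202, 0.004, 0.002, 0.001, -0.282]
[0.053, -0.196, 0.005, 0.002, 0.001, -0.282]
[0.08, -0.187, 0.005, 0.002, 0.001, -0.282]
[0.105, -0.174, 0.005, 0.002, 0.001, -0.282]
[0.129, -0.157, 0.005, 0.002, 0.001, -0.282]
[0.15, -0.138, 0.005, 0.002, 0.001, -0.282]
[0.167, -0.115, 0.005, 0.002, 0.001, -0.282]
[0.182, -0.091, 0.006, 0.002, 0.001, -0.282]
[0.193, -0.064, 0.006, 0.002, 0.001, -0.282]
[0.2, -0.037, 0.006, 0.002, 0.001, -0.282]
[0.203, -0.008, 0.006, 0.002, 0.001, -0.282]
```

Request:
play_rows(rows=[[0.025,-0.2,0.005,0,0,-0.28,1],[0.053,-0.196,0.005,0,0,-0.28,1],[0.08,-0.187,0.005,0,0,-0.28,1],[0.105,-0.174,0.005,0,0,-0.28,1],[0.13,-0.157,0.005,0,0,-0.28,1]])

```text
clock: 50.95
position: [0.5417, -0.0504, 0.1165]
ee_rot: [2.937, 1.071, 0.005]
force: [-0.5, -0.3, -1.6]
width: 0.568
```

Request:
play_rows(rows=[[0.15,-0.138,0.005,0,0,-0.28,1],[0.167,-0.115,0.005,0,0,-0.28,1],[0.18,-0.09,0.005,0,0,-0.28,1],[0.19,-0.064,0.005,0,0,-0.28,1],[0.2,-0.037,0.005,0,0,-0.28,1]])

```text
clock: 51.45
position: [0.5584, 0.106, 0.1085]
ee_rot: [2.363, 2.048, -0.006]
force: [0.4, -0.2, -1.6]
width: 0.564
```

Run:
```python
from h import *
plan(.565,.133,.07,88)
```

```text
at [0.5584 0.106  0.1085] yaw 81.8 z-axis [ 0.007  -0.0137 -0.9999] t 51.45 w 0.5638730083625978 F [ 0.4 -0.2 -1.6] n 1
[0.187, 0.016, 0.254, 0.016, 0.026, -0.215]
```

Request:
play_rows(rows=[[0.085,0.008,0.11,0.008,0.012,-0.1,1],[0.08,0.01,0.11,0.008,0.012,-0.1,1],[0,0,0,0,0,0,1],[0,0,0,0,0,0,1]])

```text
clock: 51.85
position: [0.563, 0.1375, 0.0734]
ee_rot: [-2.249, -2.189, -0.003]
force: [0.2, -0.5, -2.0]
width: 0.567
```

Run:
```python
from h import *
cv2.imwrite("pics/w36.png",get_image("wrist"))
i=get_image("scene"); crop(i,190,200,130,100,6,"pics/s36.png")
plan(.566,.133,.025,88)
```

```text
at [0.5633 0.137  0.0738] yaw 88.4 z-axis [-2.0e-04  3.3e-03 -1.0e+00] t 51.95 w 0.5619300605967317 F [ 0.4  0.3 -0.9] n 2
each x2: [-0.014, 0.01, 0.163, -0.0, -0.003, 0.007]
```

View pics/w36.png

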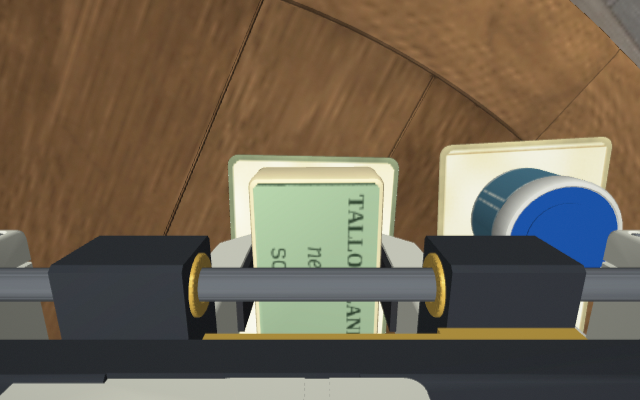

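View pics/s36.png

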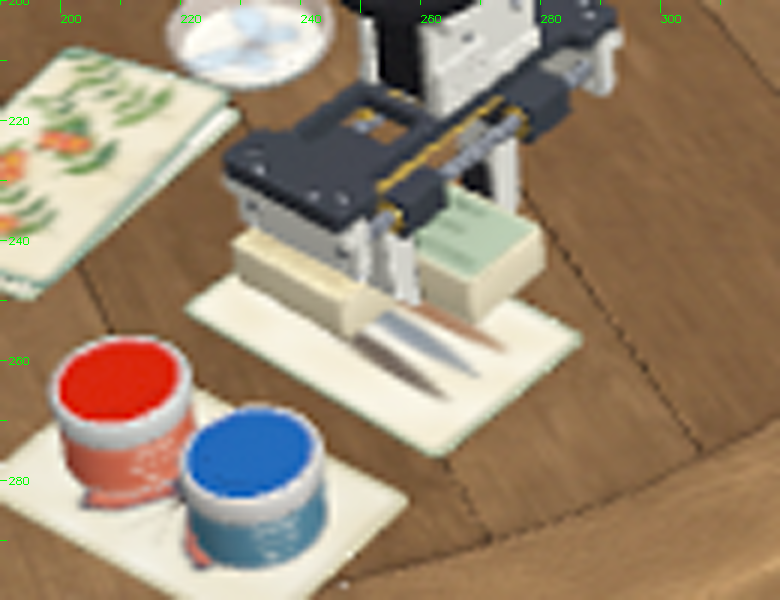

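Run:
```python
from h import *
print(unproj("wrist",(316,182),.098),unproj("wrist",(316,159),.008))
```

```text
[0.5216906  0.13686285 0.098     ] [0.52639974 0.1369462  0.008     ]
```

Request:
play_rows(rows=[[-0.014,0.005,0.16,0,0,0.005,1],[-0.01,0.005,0.16,0,0,0,1],[0,0,0.01,0,0,0,1]])

```text
clock: 52.25
position: [0.5669, 0.1309, 0.0261]
ee_rot: [2.26, 2.179, 0.008]
force: [-0.7, -0.5, -0.8]
width: 0.565
```

Run:
```python
from h import *
plan(.565,.133,.009,88)
cv2.imwrite("pics/w37.png",get_image("wrist"))
i=get_image("scene"); crop(i,190,200,130,100,6,"pics/s37.png")
```

```text
at [0.5669 0.1309 0.0261] yaw 87.9 z-axis [ 0.0052  0.0021 -1.    ] t 52.25 w 0.5654167413718016 F [-0.7 -0.5 -0.8] n 1
each x1: [0.013, -0.014, 0.114, 0.01, -0.005, -0.003]
```

View pics/s37.png

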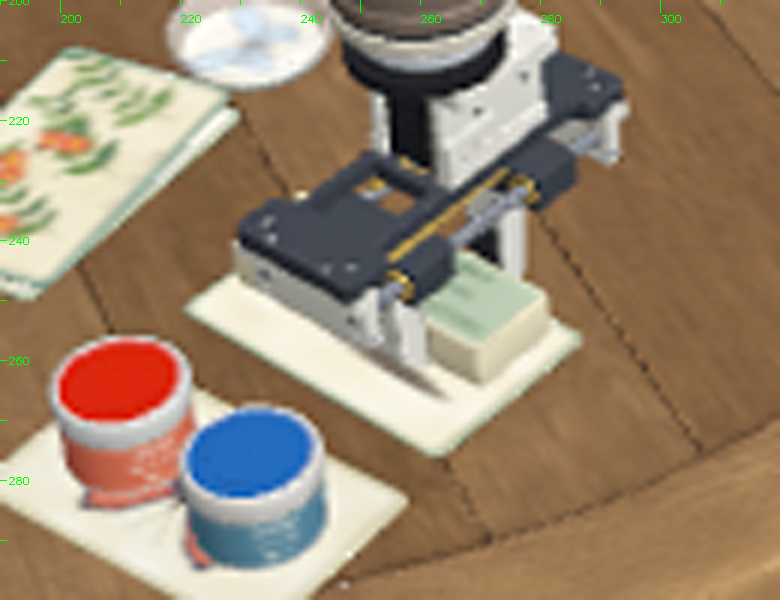

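Request:
play_rows(rows=[[0.01,-0.02,0.05,0.01,0,0,1],[0,-0.01,0.04,0,0,0,1],[0,0,0.025,0,0,0,1]])

```text
clock: 52.65
position: [0.5653, 0.1347, 0.0136]
ee_rot: [2.261, 2.179, 0.014]
force: [0.1, 0.1, -1.2]
width: 0.561
```

Request:
play_rows(rows=[[0,0,0.025,0.005,0,0,1],[0,0,0.012,0,0,0,1]])

```text
clock: 52.85
position: [0.5654, 0.1349, 0.0082]
ee_rot: [2.262, 2.18, 0.011]
force: [-6.9, -4.3, 24.3]
width: 0.565
```

Contact. I'll release.

Request:
play_rows(rows=[[0,0,-0.008,0,0,0,-0.5],[0,0,0,0,0,0,-0.5],[0,0,0,0,0,0,-0.8],[0,0,0,0,0,0,-0.8],[0,0,-0.05,0,0,0,-0.8]])

```text
clock: 53.35
position: [0.5653, 0.1351, 0.0168]
ee_rot: [-2.262, -2.18, -0.01]
force: [0.5, -0.2, -0.4]
width: 0.893
```

Request:
play_rows(rows=[[0,0,-0.25,0,0,0,-1],[0,0,-0.3,0,0,0,-1],[0,0,-0.3,0,0,0,-1],[0,0,-0.2,0,0,0,-1]])

```text
clock: 53.75
position: [0.5618, 0.1337, 0.1772]
ee_rot: [-2.256, -2.179, 0.0]
force: [1.1, 0.4, 1.3]
width: 0.997
```

Request:
play_rows(rows=[[-0.3,-0.15,-0.1,0,0,0,-1],[-0.3,-0.15,0,0,0,0,-1],[-0.3,-0.15,0,0,0,0,-1],[-0.2,-0.1,0,0,0,0,-1],[0,0,0,0,0,0,-1]])

```text
clock: 54.25
position: [0.4745, -0.0269, 0.198]
ee_rot: [2.254, 2.188, 0.013]
force: [0.1, -0.0, -0.6]
width: 1.0
```

Run:
```python
from h import *
plan(.5,0,.2)
i=get_image("scene"); crop(i,180,190,130,100,6,"pics/s38.png");crop(i,290,120,130,100,6,"pics/s39.png")
i=get_image("top"); crop(i,180,140,145,110,5,"pics/t38.png")
```

```text
at [ 0.4745 -0.0269  0.198 ] yaw 88.3 z-axis [ 0.0063  0.0057 -1.    ] t 54.25 w 1.0000568647226822 F [ 0.1 -0.  -0.6] n 1
each x1: [0.185, 0.165, -0.011, 0.012, -0.012, -0.0]
```

View pics/s38.png

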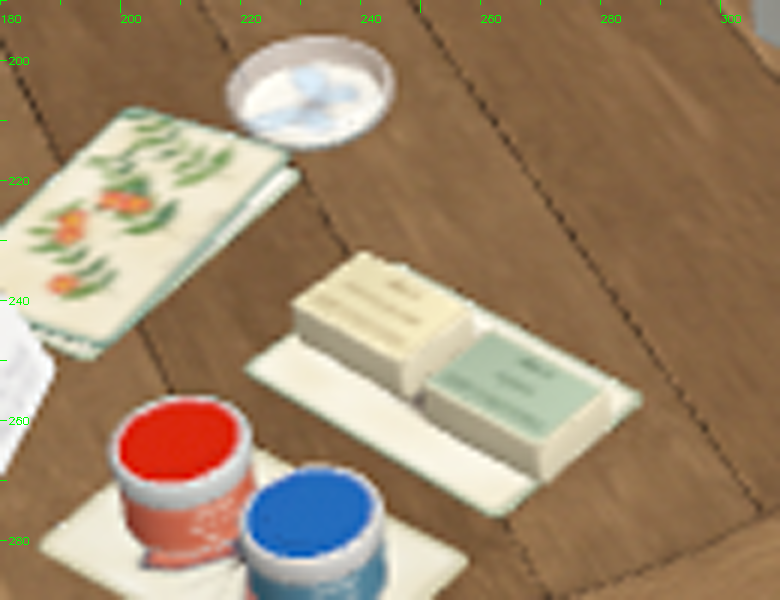

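View pics/s39.png

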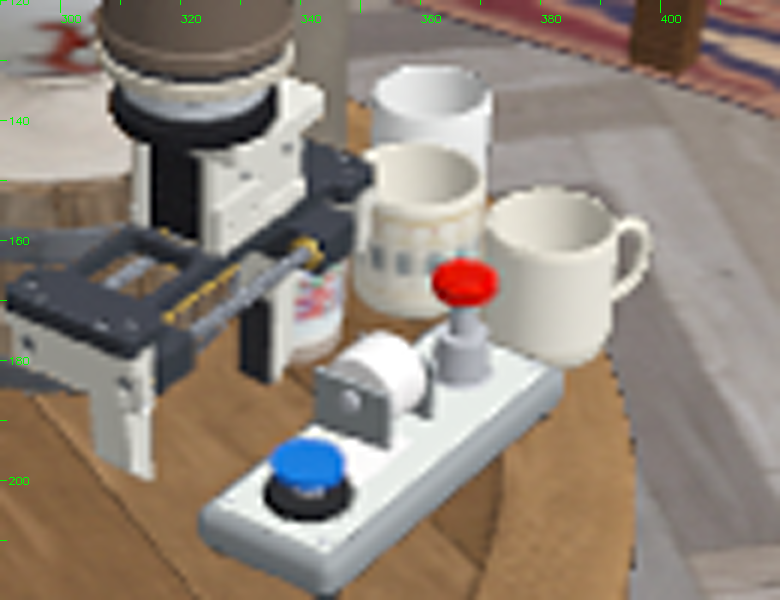

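View pics/t38.png

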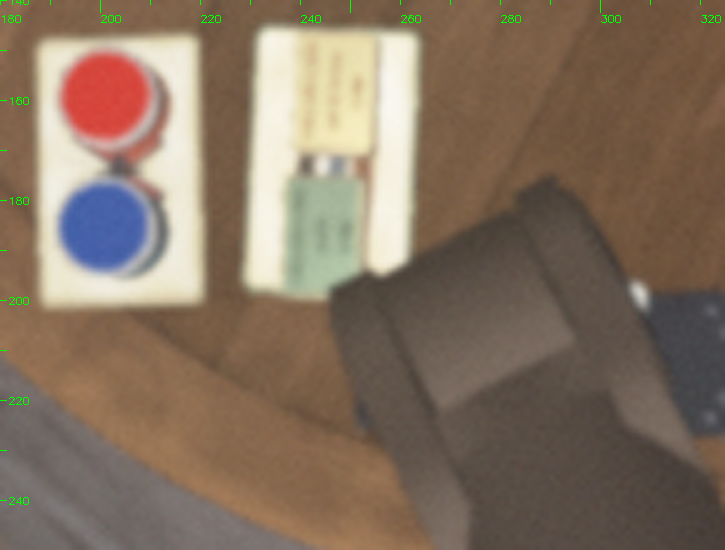

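Run:
```python
from h import *
def c(pts,z): return np.mean([unproj("top",(p[0]/5+180,p[1]/5+140),z) for p in pts],0).round(4)
print("cream",c([(297,32),(378,38),(372,155),(292,150)],.034),"green",c([(289,178),(365,178),(361,298),(284,294)],.034))
print("red",c([(105,95)],.053),"blue",c([(104,226)],.053))
print(sign_off())
```

```text
cream [0.6523 0.1247 0.034 ] green [0.5606 0.131  0.034 ]
red [0.6499 0.2664 0.053 ] blue [0.5671 0.2664 0.053 ]
the job is handed in; nothing more can be done
None
```

I sealed all four items in the order red tin, blue tin, cream soap, green soap, and handed the job in at about 54 s. `sign_off()` returned no verdict.

**Feeding and sealing:** For each item I pressed the plunger to its stop (fingertips at 86 mm, 25–36 N) and let it up. I then held the item on the blue pad at its stop for about a second. On the red tin's first press the pad crept up, so I pressed again and held it for over a second.

**Last checks:** these are from the final top and scene pictures.

| Item | Tray | Offset along tray | Offset across tray |
|---|---|---|---|
| Red tin | butterfly | 43 mm | 3 mm |
| Blue tin | butterfly | 40 mm | 3 mm |
| Cream soap | feathers | 41 mm | 6 mm or less |
| Green soap | feathers | 50 mm | about 2 mm |

- All four are inside the limits of 65 mm along and 40 mm across, look upright, and are not stacked.
- Plunger and pad look up, the gripper is clear of everything, and the mug and candle show no visible shift.
- The green soap's near end may overhang the tray by 2–3 mm, but it lies flat.
- The cameras disagreed by up to about 6 mm on the pad and plunger positions. I averaged them. For the two soaps I also checked centring against the dispenser's end edge, and it was within about 2 mm.
- No item appeared to have been knocked aside during the run.

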